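# Decant post spacers through the swing funnel

## Task

Swing the orange funnel round on its post until it is centred over the clear jar, then pour all six steel spacers from the white scoop through the funnel into the jar, and lay the empty scoop back down flat on the blue mat. Leave the funnel over the jar, the jar standing where it is, and everything else undisturbed.

Things in the scene. Friction and masses are not known exactly. Their poses are not given: they have to be found in the camera images.
- stand: funnel stand fixed to the table: a black magnetic base (58 x 50 x 55 mm) with an upright steel post, 20 mm across, its top 206 mm above the table; origin under the post's axis. A swing arm clamped round the post carries the funnel
- pivot (a point): point on the post's axis, 150 mm above the table, level with the arm (bar 12 mm wide, 10 mm high, from the post to the funnel's ring clamp). Arm and funnel turn together about this upright axis, stiffly (about 0.2 N m, so 1.5 N at the funnel), and stay where they are left, at fixed height. They can turn at least 0.5 rad past the jar on either side
- funnel_mouth (a point): orange funnel: centre of its mouth, level with the rim, 180 mm above the table, 140 mm from the pivot axis. Rim 120 mm across outside (bead 125 mm), 115 mm inside; its top 8 mm is an upright band, then the cone narrows over 52 mm to a stem 35 mm across outside, 30 mm inside, 26 mm long. It starts swung 55 to 155 mm to the robot's right (-y) of the jar
- funnel_spout (a point): centre of the lower end of the funnel's stem, 86 mm straight below funnel_mouth, 94 mm above the table: it passes 6 mm over the jar's rim
- jar: narrow clear plastic jar without its cap, standing loose on the table, 50 mm across, 88 mm high, wall 3 mm, floor 4 mm, 140 g; origin at the centre of its underside, z up. It stands about 140 mm from the pivot axis (within 5 mm), so under the circle on which the funnel swings
- jar_mouth (a point): centre of the jar's mouth (44 mm across inside), level with its rim, 88 mm above the table
- mat: blue mat lying on the table, 200 mm (its x) by 280 mm (its y), 3 mm thick, fixed; origin at the centre of its underside
- scoop: white plastic hand scoop, about 90 g, flat on the mat, holding six steel spacers. Origin: centre of the pan's underside; x points to the open pouring lip, z up. Pan 90 mm long, 72 wide at the back, 54 at the lip; floor and walls 3 mm thick, walls 32 mm high at the back, 13 at the lip. Straight level handle, 18 mm wide, 16 high, from 44 to 132 mm behind the origin (-x)
- scoop_lip (a point): middle of the scoop's pouring lip, on the floor of the pan: 45 mm ahead of the scoop's origin, 3 mm above its underside
- scoop_grip (a point): centre of the scoop's handle: 88 mm behind the scoop's origin, 34 mm above its underside (37 mm above the table)
- spacer1_center (a point): centre of steel post spacer 1, a cylinder 13 mm across and 13 mm long with a dark hole through it, 11 g, standing in the scoop at the start
- spacer2_center (a point): centre of steel post spacer 2, a cylinder 13 mm across and 13 mm long with a dark hole through it, 11 g, standing in the scoop at the start
- spacer3_center (a point): centre of steel post spacer 3, a cylinder 13 mm across and 13 mm long with a dark hole through it, 11 g, standing in the scoop at the start
- spacer4_center (a point): centre of steel post spacer 4, a cylinder 13 mm across and 13 mm long with a dark hole through it, 11 g, standing in the scoop at the start
- spacer5_center (a point): centre of steel post spacer 5, a cylinder 13 mm across and 13 mm long with a dark hole through it, 11 g, standing in the scoop at the start
- spacer6_center (a point): centre of steel post spacer 6, a cylinder 13 mm across and 13 mm long with a dark hole through it, 11 g, standing in the scoop at the start
- cap: white screw cap of the jar, disc 55 mm across, 13 mm high; origin at the centre of its underside. Leave it alone
- pedestal: steel pedestal post standing upright, 25 mm across, 85 mm high; origin at the centre of its underside. Leave it alone
- rod: steel optical post lying down, 13 mm across, 100 mm long; origin under its middle. Leave it alone
- driver: hand driver with a red handle lying down; origin under its middle. Leave it alone
- stage: black linear stage with a micrometer, 65 x 65 x 25 mm; origin at the centre of its underside. Leave it alone
Things that resemble listed ones, but are neither listed nor needed, are in the scene too. What is shaped like the scoop but pink or turquoise is not meant.

How it is judged:
On the way, in this order (a step that is already met when the one before it is completed fails the run):
1. the funnel is swung over the jar: the stem's end within 10 mm (sideways) of the centre of the jar's mouth (horizontal distance between funnel_spout and jar_mouth below 0.01 m), for 0.2 s.
2. the scoop is tipped (more than 0.35 rad) with its lip over the funnel (angle between scoop's own z axis and vertical above 0.35 rad and horizontal distance between scoop_lip and funnel_mouth below 0.06 m and height (world z) of scoop_lip above 0.14 m), for 0.05 s.
3. all six spacers lie inside the jar (horizontal distance between each of spacer1_center, spacer2_center, spacer3_center, spacer4_center, spacer5_center, spacer6_center and jar_mouth below 0.021 m and z of spacer1_center in the frame of jar between 0.004 and 0.075 m and z of spacer2_center in the frame of jar between 0.004 and 0.075 m and z of spacer3_center in the frame of jar between 0.004 and 0.075 m and z of spacer4_center in the frame of jar between 0.004 and 0.075 m and z of spacer5_center in the frame of jar between 0.004 and 0.075 m and z of spacer6_center in the frame of jar between 0.004 and 0.075 m), for 0.2 s.
At the end, for the whole second after the job is handed in: All six spacers lie in the jar, which stands upright; the funnel's stem is within 15 mm of the centre of the jar's mouth; the scoop lies still and flat (within 0.08 rad) with the centre of its pan over the blue mat (all of step 3 and angle between jar's own z axis and vertical below 0.1 rad and height (world z) of jar below 0.01 m and horizontal distance between funnel_spout and jar_mouth below 0.015 m and x of scoop in the frame of mat between -0.1 and 0.1 m and y of scoop in the frame of mat between -0.14 and 0.14 m and z of scoop in the frame of mat below 0.008 m and angle between scoop's own z axis and vertical below 0.08 rad and linear speed of each of scoop, jar below 0.03 m/s); the robot touches nothing.
It fails at once if a spacer gets into the jar while the funnel is not over it (horizontal distance between funnel_spout and jar_mouth above 0.03 m and ((horizontal distance between spacer1_center and jar_mouth below 0.021 m and z of spacer1_center in the frame of jar between 0.004 and 0.075 m) or (horizontal distance between spacer2_center and jar_mouth below 0.021 m and z of spacer2_center in the frame of jar between 0.004 and 0.075 m) or (horizontal distance between spacer3_center and jar_mouth below 0.021 m and z of spacer3_center in the frame of jar between 0.004 and 0.075 m) or (horizontal distance between spacer4_center and jar_mouth below 0.021 m and z of spacer4_center in the frame of jar between 0.004 and 0.075 m) or (horizontal distance between spacer5_center and jar_mouth below 0.021 m and z of spacer5_center in the frame of jar between 0.004 and 0.075 m) or (horizontal distance between spacer6_center and jar_mouth below 0.021 m and z of spacer6_center in the frame of jar between 0.004 and 0.075 m))).
It fails at once if the jar is moved more than 25 mm or tipped (distance of jar from where it was at the start of the episode above 0.025 m or angle between jar's own z axis and vertical above 0.3 rad).
It fails at once if a bystander (cap, pedestal, rod, driver, stage) is moved more than 30 mm (distance of any of cap, pedestal, rod, driver, stage from where it was at the start of the episode above 0.03 m).
It also fails if it takes over 72 s, if anything falls off the work surface, if the arm or the gripper's body presses on something with over 40 N, if the wrist force passes 120 N, or if a joint passes its speed limit or range.

## Robot

A 6-joint arm with a two-finger parallel gripper is mounted at the origin on the work surface. World frame = base frame: x ahead of the robot, y to its left, z up, the work surface at z = 0. Lengths are in m, angles in rad, forces in N, time in s.
With the tool pointing down it reaches from about 0.35 to 0.775 m from the base axis. Payload 5.5 kg.
Tool frame: the origin (TCP) lies between the finger pads; the fingertips stand env.nose_length ahead of it and the grasp point (between the pads) lies 8 mm behind it (env.nose_length is the distance from the TCP to the fingertips, in m); z points along the fingers, y is the direction in which the jaws open and shut (so a half turn about z gives the same grasp; the last joint's range is limited). The gripper opens to 85 mm and grips with 20 to 120 N. Pads are 22 mm wide; open, the fingers measure 114 mm over their backs; the gripper's body (76 mm by 85 mm) begins 54 mm behind the grasp point. The pads swing forward as they close: fully open they stand 13 mm farther back than shut.
Start: joints at [1.2, 0.313, 0.046, 1.304, 0, 1.431], TCP at [0.132, 0.56, 0.242] pointing down, gripper open.
Joint ranges: [-2.76, 2.76], [-0.86, 1.69], [-1.03, 1.26], [-2.2, 2.34], [-1.47, 1.5], [-3.14, 3.14]. Speed limits (rad/s): [2.57, 2.57, 3.14, 3.14, 3.14, 3.14].

## Interface

Orientations are given as a unit quaternion [w, x, y, z].
In Python, from workcell import env gives the robot as it stands. The module is installed in compiled form; this text tells all that it offers.
- The arm moves only by the shell command python3 -m creep 'ROWS' [FORCE]. ROWS is a JSON object of lists of equal length, an entry for each row: "hand": the finger opening in mm, from 0 to 85.4; "delta_pos": the shift along the tool's x, y, z scaled (see below), a list of three; "turn": the turn about the tool's z scaled (see below). In form: {"hand": [hand, ...], "delta_pos": [[dx, dy, dz], ...], "turn": [turn, ...]}. A call has exactly 5 rows; each row shifts and turns the commanded pose from where the row before left it, along the tool's axes as they then stand; what a row does not reach is not made up. The controller multiplies each number of a shift by 0.8 m and each number of a turn by 5 degrees. A row lasts 1/12 s, in which the tool goes at most 41.7 mm and 7.16 degrees, less where a joint would pass 70% of its speed; a pose out of reach is approached as far as the arm can. A call with a number of a shift or a turn outside -1 to 1 is refused whole. A call with a gripper value outside its range is refused whole. The fingers move at their own pace and stop on an object; FORCE is the grip in N (left out, the last holds). Time passes only in rows, so rows that do not move let the fingers close, or fill a call up. It gives the time, the measured TCP pose, the force and the opening at its end, in the units of the state.
- env.get_state(): the state, without advancing time (a new reading comes with each control period).
- env.read_camera(name): name is "scene" or "top" or "wrist"; returns a dict with "pixels" (420x560x3 uint8, red, green, blue), "depth" (420x560 float32, m along the optical axis (not along the pixel's ray), 0 where there is no reading), "fx", "fy", "cx", "cy" (pixels), "origin" and "orientation" of the camera in the world. Camera axes: x right, y down, z forward; pixel columns grow to the right and rows downward; lengths in m; the calibration is good to about 2 mm. A picture is of the moment at which its call begins.
- env.hand_in(): hands the job in, once; it reports no verdict.
Trained networks look in the newest picture that a camera, given by its name, has taken for a name from the list of things; names that differ only in an ending like _2 or _b are one class to them, and where a whole thing is asked for, a point or a joint stands for the part that bears it (a point fixed in the world has none). Each returns a list of dicts, best first, with "score" (0 to 1); they miss things now and then, are a little off and sometimes report something else, mostly with a low value. They report only what shows in the picture. A call takes as long as a camera call. They do not tell look-alikes from the thing itself.
- env.find_in(camera, target): "location" ([row, column] in pixels, amid what is visible of it).
- env.pinpoint(camera, target): "location" ([row, column] in pixels: a listed point, or the origin of a listed thing).
The state is a dict: "clock": time; "joint_pos": joint angles; "qvel": joint speeds; "tau": joint torques, N m; "tcp_pos": TCP position; "orientation": TCP orientation; "wrist_force": force on the tool from outside, world axes, zero at the start; "ft_torque": the same for the moment, N m; "finger_gap": finger opening in m.
Only numpy, scipy, OpenCV 4.12 (cv2) and the standard library are available. Lean on these libraries where they do the work, as an engineer would, in place of code of your own. Each camera call takes 0.05 s, during which the arm holds its last target.

## Working session

There is one attempt and no reset: what is moved stays moved. The work goes in short steps, Python scripts to look and compute and a shell command to move; the robot and the scene stay as the last step left them, time stands still between calls to the robot, and variables do not carry over. Pictures are saved under pics/ and viewed, and the job is handed in when it is done.

```bash
mkdir -p pics; ls
cat > h.py <<'E'
import numpy as np,cv2
from workcell import env
from scipy.spatial.transform import Rotation as R
def Rq(q): return R.from_quat([q[1],q[2],q[3],q[0]]).as_matrix()
def cam(n,save=None):
    c=env.read_camera(n)
    if save: cv2.imwrite('pics/'+save,c['pixels'][:,:,::-1])
    return c
def w(c,rc,z=None,d=None):
    r,k=rc
    ray=np.array([(k-c['cx'])/c['fx'],(r-c['cy'])/c['fy'],1.])
    M=Rq(c['orientation']);o=np.array(c['origin'])
    if z is not None:
        v=M@ray; return o+v*(z-o[2])/v[2]
    if d is None: d=c['depth'][int(round(r)),int(round(k))]
    return o+M@(ray*d)
def proj(c,p):
    M=Rq(c['orientation']);q=M.T@(np.array(p)-np.array(c['origin']))
    return [c['fy']*q[1]/q[2]+c['cy'],c['fx']*q[0]/q[2]+c['cx']]
def st():
    s=env.get_state()
    print({k:np.round(s[k],4).tolist() for k in ['clock','joint_pos','tcp_pos','orientation','wrist_force','ft_torque','finger_gap']})
    return s
E
python3 - <<'E'
from h import *
s=st(); print(env.nose_length); print(Rq(s['orientation']).round(3))
Z=dict(pivot=.15,funnel_mouth=.18,jar=0,jar_mouth=.088,scoop=.003,scoop_lip=.006,scoop_grip=.037,mat=0,stand=0,funnel_spout=.094,pedestal=0,cap=0,rod=0,driver=0,stage=0)
for n in ['scene','top']:
    c=cam(n,n+'0.png'); print(n,np.round(c['origin'],3),c['orientation'],c['fx'])
    for t,z in Z.items():
        for d in env.pinpoint(n,t)[:3]:
            print(t,round(d['score'],2),np.round(d['location']),w(c,d['location'],z=z).round(4))
E
```

```text
pics
{'clock': 0.0, 'joint_pos': [1.2004, 0.314, 0.045, 1.3036, -0.0, 1.4312], 'tcp_pos': [0.1314, 0.5593, 0.2414], 'orientation': [-0.0002, 0.1152, 0.9933, -0.0009], 'wrist_force': [-0.4006, -0.854, 0.0098], 'ft_torque': [0.0319, 0.0064, -0.0319], 'finger_gap': 0.0852}
0.011
[[-0.973  0.229 -0.001]
 [ 0.229  0.973 -0.002]
 [ 0.    -0.002 -1.   ]]
scene [1.221 0.409 0.73 ] [-0.22335667  0.46671401  0.76648922 -0.38050507] 383.3422484442647
pivot 0.68 [208. 181.] [ 0.6573 -0.1782  0.15  ]
pivot 0.65 [330. 321.] [0.8282 0.2772 0.15  ]
funnel_mouth 0.93 [175. 174.] [ 0.5788 -0.2595  0.18  ]
funnel_mouth 0.62 [206. 140.] [ 0.7249 -0.2403  0.18  ]
funnel_mouth 0.57 [226. 212.] [ 0.7071 -0.0418  0.18  ]
jar 0.65 [197. 211.] [ 0.4181 -0.2811  0.    ]
jar 0.63 [224. 213.] [ 0.5317 -0.192   0.    ]
jar 0.24 [251. 192.] [ 0.6544 -0.1728 -0.    ]
jar_mouth 0.67 [198. 209.] [ 0.5234 -0.197   0.088 ]
scoop 0.9 [238. 252.] [ 0.5353 -0.0506  0.003 ]
scoop 0.7 [271. 344.] [0.5375 0.2274 0.003 ]
scoop 0.7 [218. 388.] [0.2742 0.2681 0.003 ]
scoop_lip 0.97 [259. 353.] [0.4882 0.2329 0.006 ]
scoop_lip 0
[... 1393 characters left out ...]
[ 0.5208 -0.186   0.006 ]
scoop_grip 0.77 [288. 161.] [0.3175 0.455  0.037 ]
scoop_grip 0.72 [195. 232.] [0.6204 0.2315 0.037 ]
scoop_grip 0.61 [272. 227.] [0.3647 0.2459 0.037 ]
mat 0.84 [222. 226.] [0.5392 0.2565 0.    ]
mat 0.33 [273. 302.] [0.361  0.0021 0.    ]
stand 0.84 [184. 349.] [ 0.6637 -0.1674  0.    ]
stand 0.48 [172. 357.] [ 0.7092 -0.1972  0.    ]
funnel_spout 0.57 [202. 392.] [ 0.573  -0.2846  0.094 ]
pedestal 0.5 [159. 273.] [0.7613 0.0943 0.    ]
cap 0.55 [270. 302.] [0.3728 0.0018 0.    ]
rod 0.65 [171. 228.] [0.7183 0.2532 0.    ]
driver 0.8 [251. 398.] [ 0.4301 -0.3193  0.    ]
driver 0.56 [195. 234.] [0.6328 0.2287 0.    ]
stage 0.9 [207. 429.] [ 0.579  -0.4342  0.    ]
```

View pics/scene0.png

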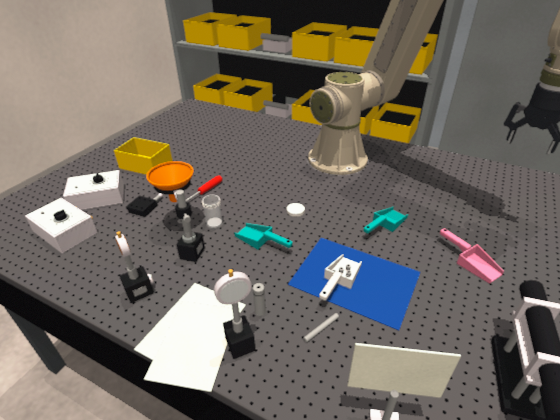

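View pics/top0.png

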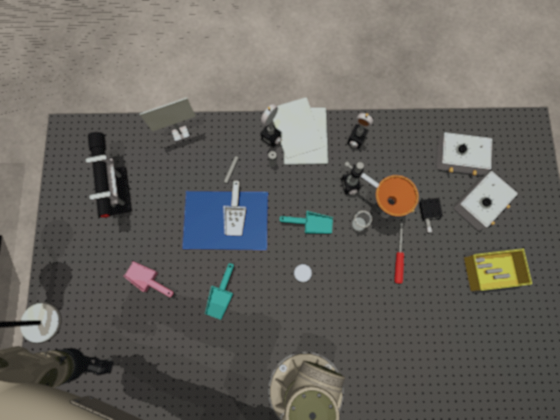

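```bash
python3 -m creep '{"hand":[0,0,0,0,0],"delta_pos":[[0,0.052,0],[0,0.052,0],[0,0.052,0],[0,0.052,0],[0,0.052,0]],"turn":[0,0,0,0,0]}' 60; python3 -m creep '{"hand":[0,0,0,0,0],"delta_pos":[[0,0.052,0],[0,0.052,0],[0,0.052,0],[0,0.052,0],[0,0.052,0]],"turn":[0,0,0,0,0]}'
python3 - <<'E'
from h import *
s=st();print(Rq(s['orientation']).round(3))
E
```

```text
clock: 2.02
tcp_pos: [0.1778, 0.7564, 0.2424]
orientation: [0.0, 0.115, 0.993, 0.001]
wrist_force: [-0.4, 1.8, 0.5]
finger_gap: 0.0256
clock: 2.43
tcp_pos: [0.2014, 0.8543, 0.2054]
orientation: [0.006, 0.115, 0.992, 0.042]
wrist_force: [0.0, -0.1, 0.6]
finger_gap: 0.0001
{'clock': 2.4333, 'joint_pos': [1.2461, 1.0473, 1.2609, 1.6995, 0.0057, 1.4773], 'tcp_pos': [0.2014, 0.8543, 0.2054], 'orientation': [0.006, 0.1151, 0.9924, 0.0421], 'wrist_force': [0.0035, -0.1061, 0.5773], 'ft_torque': [-0.0579, -0.0388, -0.052], 'finger_gap': 0.0001}
[[-0.973  0.228  0.022]
 [ 0.229  0.97   0.082]
 [-0.002  0.085 -0.996]]
```

Run:
```python
from h import *
# refine geometry from initial-type views (scene static)
c=cam('top'); im=cv2.cvtColor(c['pixels'],cv2.COLOR_RGB2HSV)
m=((im[...,0]>5)&(im[...,0]<18)&(im[...,1]>170)&(im[...,2]>120))
m[:, :370]=0; m[:,425:]=0; m[230:]=0
P=np.array([w(c,(r,k)) for r,k in zip(*np.nonzero(m)) if c['depth'][r,k]>0])
print(len(P),P.min(0),P.max(0))
q=P[P[:,2]>.172]; print(len(q))
x,y=q[:,0],q[:,1]; a=np.linalg.lstsq(np.c_[x,y,np.ones_like(x)],x*x+y*y,rcond=None)[0]
print('circ',a[0]/2,a[1]/2,np.sqrt(a[2]+a[0]**2/4+a[1]**2/4))
# region around post: highest points
for r in range(160,185,2):
    print([ '%.3f'%w(c,(r,k))[2] for k in range(346,372,2)])
```

```text
1166 [ 0.51387557 -0.3363685  -0.00325801] [ 0.63342446 -0.21720992  0.18570023]
174
circ 0.5720668923212168 -0.2762328148745988 0.05816278528305746
['0.001', '0.006', '-0.004', '-0.002', '0.000', '0.001', '0.003', '0.004', '0.007', '0.001', '-0.004', '0.000', '-0.004']
['-0.000', '0.153', '0.000', '-0.003', '0.001', '0.001', '0.000', '-0.002', '-0.003', '0.001', '-0.004', '0.007', '-0.002']
['0.154', '0.155', '-0.004', '0.000', '0.003', '-0.001', '0.206', '0.206', '0.204', '-0.005', '0.005', '-0.003', '0.002']
['0.156', '0.151', '0.154', '0.000', '0.164', '0.195', '0.207', '0.205', '0.206', '0.005', '0.000', '-0.002', '-0.005']
['-0.005', '0.001', '-0.008', '0.164', '0.164', '0.189', '1.364', '0.204', '0.197', '-0.004', '0.002', '-0.004', '-0.004']
['0.002', '-0.001', '0.003', '0.161', '0.162', '0.177', '0.185', '0.188', '0.161', '0.003', '0.003', '-0.001', '-0.006']
['-0.003', '-0.001', '0.002', '0.163', '0.166', '0.161', '0.176', '0.162', '1.364', '-0.000', '0.000', '-0.004', '-0.000']
['0.055', '0.050', '0.057', '0.156', '0.163', '0.164', '0.164', '0.164', '0.160', '0.155', '0.000', '0.005', '0.002']
['0.054', '0.056', '0.060', '0.140', '0.150', '0.160', '0.158', '0.149', '0.157', '0.150', '0.153', '-0.001', '0.004']
['0.056', '0.069', '0.076', '0.106', '0.113', '0.138', '0.139', '0.005', '0.005', '0.152', '0.154', '0.152', '0.157']
['0.058', '0.063', '0.070', '0.086', '0.089', '0.060', '0.054', '-0.002', '0.001', '0.004', '0.155', '0.155', '0.156']
['0.053', '0.065', '0.060', '0.069', '0.065', '0.068', '0.058', '0.003', '0.000', '0.001', '-0.001', '0.148', '0.156']
['0.055', '0.050', '0.065', '0.065', '0.063', '0.055', '0.054', '0.058', '0.002', '0.001', '0.001', '0.000', '0.002']
```

```bash
python3 -m creep '{"hand":[0,0,0,0,0],"delta_pos":[[0,0.05,0],[0,0.05,0],[0,0.05,0],[0,0.05,0],[0,0.05,0]],"turn":[0,0,0,0,0]}'; python3 -m creep '{"hand":[0,0,0,0,0],"delta_pos":[[0,-0.052,-0.01],[0,-0.052,-0.01],[0,-0.052,-0.01],[0,-0.052,-0.01],[0,-0.052,-0.01]],"turn":[0,0,0,0,0]}'
python3 - <<'E'
from h import *
s=st();print(Rq(s['orientation']).round(3))
E
```

```text
clock: 2.9
tcp_pos: [0.2195, 0.9317, 0.1873]
orientation: [0.018, 0.114, 0.986, 0.119]
wrist_force: [0.4, 0.1, 0.4]
finger_gap: 0.0002
clock: 3.32
tcp_pos: [0.1884, 0.7947, 0.1842]
orientation: [0.018, 0.114, 0.986, 0.12]
wrist_force: [0.1, 0.4, 0.2]
finger_gap: -0.0002
{'clock': 3.3167, 'joint_pos': [1.2337, 0.6166, 0.3485, 1.0608, 0.0178, 1.4666], 'tcp_pos': [0.1884, 0.7947, 0.1842], 'orientation': [0.0178, 0.1143, 0.9861, 0.1196], 'wrist_force': [0.1272, 0.3663, 0.1721], 'ft_torque': [-0.1967, 0.0097, 0.0447], 'finger_gap': -0.0002}
[[-0.973  0.221  0.062]
 [ 0.23   0.945  0.232]
 [-0.008  0.24  -0.971]]
```

```bash
for i in 1; do python3 -m creep '{"hand":[0,0,0,0,0],"delta_pos":[[0,-0.048,-0.018],[0,-0.048,-0.018],[0,-0.048,-0.018],[0,-0.048,-0.018],[0,-0.048,-0.018]],"turn":[0,0,0,0,0]}';python3 -m creep '{"hand":[0,0,0,0,0],"delta_pos":[[0,-0.048,-0.018],[0,-0.048,-0.018],[0,-0.048,-0.018],[0,-0.048,-0.018],[0,-0.048,-0.018]],"turn":[0,0,0,0,0]}';python3 -m creep '{"hand":[0,0,0,0,0],"delta_pos":[[0,-0.048,-0.012],[0,-0.048,-0.012],[0,-0.048,-0.012],[0,-0.048,-0.012],[0,-0.048,-0.012]],"turn":[0,0,0,0,0]}'; done
python3 - <<'E'
from h import *
s=st();print(Rq(s['orientation']).round(3))
E
```

```text
clock: 3.73
tcp_pos: [0.141, 0.5955, 0.2091]
orientation: [0.018, 0.114, 0.986, 0.119]
wrist_force: [0.6, 0.1, 0.7]
finger_gap: 0.0002
clock: 4.15
tcp_pos: [0.094, 0.3976, 0.2329]
orientation: [0.018, 0.114, 0.986, 0.119]
wrist_force: [0.4, 0.2, 1.1]
finger_gap: 0.0003
clock: 4.57
tcp_pos: [0.0477, 0.2056, 0.2333]
orientation: [0.018, 0.112, 0.986, 0.12]
wrist_force: [2.1, -1.2, 1.9]
finger_gap: 0.0
{'clock': 4.5667, 'joint_pos': [0.7612, -0.678, -0.7781, 1.262, 0.1248, 1.0007], 'tcp_pos': [0.0477, 0.2056, 0.2333], 'orientation': [0.0183, 0.1122, 0.9863, 0.1197], 'wrist_force': [2.1416, -1.2293, 1.9495], 'ft_torque': [-0.2775, -0.0968, 0.0082], 'finger_gap': 0.0}
[[-0.974  0.217  0.063]
 [ 0.226  0.946  0.232]
 [-0.009  0.24  -0.971]]
```

Run:
```python
import numpy as np
from scipy.optimize import least_squares
D=[(.5745,.2414,.314,.045,1.3036),(.8777,.2054,1.0473,1.2609,1.6995),(.8167,.1842,.6166,.3485,1.0608),(.211,.2333,-.678,-.7781,1.262)]
def fk(p,a,b,c):
    L1,L2,Dd,H=p; q=a-b+c
    return L1*np.sin(a)+L2*np.cos(a-b)+Dd*np.cos(q), H+L1*np.cos(a)-L2*np.sin(a-b)-Dd*np.sin(q)
def f(p):
    o=[]
    for r,z,a,b,c in D:
        x=fk(p,a,b,c); o+=[x[0]-np.sqrt(r*r-p[4]**2),x[1]-z]
    return o
def fk0(p,*j): return fk(p[:4],*j)
def f(p):
    o=[]
    for r,z,a,b,c in D:
        x=fk0(p,a,b,c); o+=[x[0]-np.sqrt(r*r-p[4]**2),x[1]-z]
    return np.array(o)
s=least_squares(f,[.4,.4,.2,.3,.08]);print(s.x,s.fun.round(4))
p=s.x
# min radius for vertical tool at each z within limits
for th in [0,-.35]:
  for z in [.05,.1,.15,.2,.3,.4,.5]:
    best=9
    for a in np.linspace(-.86,1.69,300):
      for b in np.linspace(-1.03,1.26,300):
        c=np.pi/2-th-a+b
        if not -2.2<c<2.34: continue
        r,zz=fk0(p,a,b,c)
        if abs(zz-z)<.004 and r<best: best=r;ba=(a,b,c)
    print(th,z,best,np.round(ba,2))
```

```text
[0.50647679 0.41614197 0.46464803 0.33230994 0.09119919] [-0.0104 -0.0026  0.0118  0.0053 -0.0061 -0.      0.0024 -0.0027]
0 0.05 0.18439411431941913 [-0.18 -1.03  0.72]
0 0.1 0.11179608523269022 [-0.52 -1.03  1.06]
0 0.15 0.02911469248672402 [-0.86 -0.98  1.45]
0 0.2 0.03227260768877574 [-0.86 -0.85  1.58]
0 0.3 0.019247747489475414 [-0.86 -0.61  1.82]
0 0.4 -0.020977457442331787 [-0.86 -0.35  2.08]
0 0.5 -0.07316678391213267 [-0.83 -0.06  2.34]
-0.35 0.05 0.04989482527760661 [-0.03 -1.03  0.92]
-0.35 0.1 -7.14154226239827e-05 [-0.31 -1.03  1.2 ]
-0.35 0.15 -0.11754520611710223 [-0.8  -1.03  1.69]
-0.35 0.2 -0.12804631266136152 [-0.86 -0.93  1.85]
-0.35 0.3 -0.13391082163517315 [-0.86 -0.68  2.1 ]
-0.35 0.4 -0.16015702233908236 [-0.85 -0.43  2.34]
-0.35 0.5 -0.04520643942120517 [-0.55 -0.13  2.34]
```

```bash
cat >> h.py <<'E'
def plan(*pts,R0=None,start=None,step=.040):
    s=env.get_state(); M=Rq(s['orientation']) if R0 is None else R0
    p=np.array(s['tcp_pos'] if start is None else start)
    for q in pts:
        v=M.T@(np.array(q)-p); n=max(1,int(np.ceil(np.linalg.norm(v)/step)))
        print('to',np.round(q,4),'rows',n,'delta',np.round(v/n/.8,4).tolist(),'| for 5n rows:',int(np.ceil(n/5))*5,np.round(v/(int(np.ceil(n/5))*5)/.8,4).tolist())
        p=np.array(q)
E
python3 - <<'E'
from h import *
plan((.40,.15,.35),(.35,-.35,.35),(-.10,-.5,.35),(-.2,-.8,.35),(-.25,-1.0,.35))
E
```

```text
to [0.4  0.15 0.35] rows 10 delta [-0.0446, 0.0065, -0.013] | for 5n rows: 10 [-0.0446, 0.0065, -0.013]
to [ 0.35 -0.35  0.35] rows 13 delta [-0.0062, -0.0465, -0.0115] | for 5n rows: 15 [-0.0053, -0.0403, -0.0099]
to [-0.1  -0.5   0.35] rows 12 delta [0.0421, -0.0249, -0.0066] | for 5n rows: 15 [0.0337, -0.02, -0.0053]
to [-0.2  -0.8   0.35] rows 8 delta [0.0046, -0.0477, -0.0119] | for 5n rows: 10 [0.0037, -0.0382, -0.0095]
to [-0.25 -1.    0.35] rows 6 delta [0.0007, -0.0417, -0.0103] | for 5n rows: 10 [0.0004, -0.025, -0.0062]
```

```bash
python3 -m creep '{"hand":[0,0,0,0,0],"delta_pos":[[-0.0446,0.0065,-0.013],[-0.0446,0.0065,-0.013],[-0.0446,0.0065,-0.013],[-0.0446,0.0065,-0.013],[-0.0446,0.0065,-0.013]],"turn":[0,0,0,0,0]}';python3 -m creep '{"hand":[0,0,0,0,0],"delta_pos":[[-0.0446,0.0065,-0.013],[-0.0446,0.0065,-0.013],[-0.0446,0.0065,-0.013],[0,-0.048,-0.0115],[0,-0.048,-0.0115]],"turn":[0,0,0,0,0]}';python3 - <<'E'
from h import *
st()
plan((.05,-.50,.35),(-.2,-.8,.35))
E
```

```text
clock: 4.98
tcp_pos: [0.2122, 0.1808, 0.2878]
orientation: [0.019, 0.115, 0.986, 0.119]
wrist_force: [0.5, 0.3, 0.3]
finger_gap: 0.0002
clock: 5.4
tcp_pos: [0.2996, 0.0877, 0.3211]
orientation: [0.017, 0.112, 0.987, 0.118]
wrist_force: [-0.7, -1.2, -0.1]
finger_gap: -0.0004
{'clock': 5.4, 'joint_pos': [-0.2113, -0.2796, -0.3879, 1.4518, 0.2394, 0.0153], 'tcp_pos': [0.2996, 0.0877, 0.3211], 'orientation': [0.017, 0.1116, 0.9865, 0.1183], 'wrist_force': [-0.7044, -1.1899, -0.1188], 'ft_torque': [-0.2538, 0.0688, 0.007], 'finger_gap': -0.0004}
to [ 0.05 -0.5   0.35] rows 16 delta [0.0087, -0.0472, -0.0139] | for 5n rows: 20 [0.007, -0.0377, -0.0111]
to [-0.2  -0.8   0.35] rows 10 delta [0.022, -0.0423, -0.0105] | for 5n rows: 10 [0.022, -0.0423, -0.0105]
```

```bash
python3 -m creep '{"hand":[0,0,0,0,0],"delta_pos":[[-0.0113,-0.0473,-0.0126],[-0.0113,-0.0473,-0.0126],[-0.0113,-0.0473,-0.0126],[-0.0113,-0.0473,-0.0126],[-0.0113,-0.0473,-0.0126]],"turn":[0,0,0,0,0]}';python3 -m creep '{"hand":[0,0,0,0,0],"delta_pos":[[-0.0113,-0.0473,-0.0126],[-0.0113,-0.0473,-0.0126],[-0.0113,-0.0473,-0.0126],[0.022,-0.0423,-0.0105],[0.022,-0.0423,-0.0105]],"turn":[0,0,0,0,0]}'; python3 -m creep '{"hand":[0,0,0,0,0],"delta_pos":[[0.027,-0.039,-0.0105],[0.027,-0.039,-0.0105],[0.027,-0.039,-0.0105],[0.027,-0.039,-0.0105],[0.027,-0.039,-0.0105]],"turn":[0,0,0,0,0]}'
python3 - <<'E'
from h import *
st()
plan((-.12,-.65,.35),(-.21,-.80,.35),(-.257,-1.0,.35))
E
```

```text
clock: 5.82
tcp_pos: [0.2964, -0.1146, 0.326]
orientation: [0.018, 0.115, 0.986, 0.118]
wrist_force: [0.8, 0.2, 0.2]
finger_gap: 0.0001
clock: 6.23
tcp_pos: [0.2456, -0.2948, 0.3281]
orientation: [0.018, 0.114, 0.986, 0.118]
wrist_force: [0.7, -0.3, -0.3]
finger_gap: -0.0
clock: 6.65
tcp_pos: [0.1025, -0.4263, 0.3316]
orientation: [0.018, 0.114, 0.986, 0.118]
wrist_force: [0.8, -1.5, 0.1]
finger_gap: -0.0001
{'clock': 6.65, 'joint_pos': [-1.5614, 0.2175, 0.1065, 1.6899, 0.064, -1.3378], 'tcp_pos': [0.1025, -0.4263, 0.3316], 'orientation': [0.0177, 0.1144, 0.9863, 0.1177], 'wrist_force': [0.8214, -1.5407, 0.1178], 'ft_torque': [-0.2595, -0.0445, -0.0521], 'finger_gap': -0.0001}
to [-0.12 -0.65  0.35] rows 8 delta [0.0258, -0.0401, -0.0129] | for 5n rows: 10 [0.0206, -0.0321, -0.0103]
to [-0.21 -0.8   0.35] rows 5 delta [0.0133, -0.0405, -0.0099] | for 5n rows: 5 [0.0133, -0.0405, -0.0099]
to [-0.257 -1.     0.35 ] rows 6 delta [-0.0, -0.0416, -0.0101] | for 5n rows: 10 [-0.0, -0.025, -0.0061]
```

```bash
python3 -m creep '{"hand":[0,0,0,0,0],"delta_pos":[[0.0258,-0.0401,-0.0129],[0.0258,-0.0401,-0.0129],[0.0258,-0.0401,-0.0129],[0.0258,-0.0401,-0.0129],[0.0258,-0.0401,-0.0129]],"turn":[0,0,0,0,0]}';python3 -m creep '{"hand":[0,0,0,0,0],"delta_pos":[[0.0258,-0.0401,-0.0129],[0.0258,-0.0401,-0.0129],[0.0258,-0.0401,-0.0129],[0.0133,-0.0455,-0.0099],[0.0133,-0.0455,-0.0099]],"turn":[0,0,0,0,0]}'; python3 -m creep '{"hand":[0,0,0,0,0],"delta_pos":[[0.0,-0.048,-0.0115],[0.0,-0.048,-0.0115],[0.0,-0.048,-0.0115],[0.0,-0.048,-0.0115],[0.0,-0.048,-0.0115]],"turn":[0,0,0,0,0]}'
python3 - <<'E'
from h import *
s=st(); print(Rq(s['orientation']).round(3))
E
```

```text
clock: 7.07
tcp_pos: [-0.0364, -0.5661, 0.343]
orientation: [0.018, 0.114, 0.986, 0.118]
wrist_force: [0.9, -1.1, 1.0]
finger_gap: 0.0003
clock: 7.48
tcp_pos: [-0.1201, -0.5949, 0.3511]
orientation: [0.041, 0.113, 0.972, 0.201]
wrist_force: [-0.8, 3.9, -10.8]
finger_gap: -0.0001
clock: 7.9
tcp_pos: [-0.1214, -0.5949, 0.3542]
orientation: [0.048, 0.115, 0.972, 0.197]
wrist_force: [-0.1, 1.3, 1.0]
finger_gap: 0.0
{'clock': 7.9, 'joint_pos': [-1.9082, 0.9064, 1.2645, 2.3375, 0.0083, -1.6749], 'tcp_pos': [-0.1214, -0.5949, 0.3542], 'orientation': [0.0484, 0.1148, 0.9725, 0.197], 'wrist_force': [-0.1062, 1.2662, 1.0478], 'ft_torque': [-0.304, 0.1446, -0.0559], 'finger_gap': 0.0}
[[-0.969  0.204  0.139]
 [ 0.242  0.896  0.372]
 [-0.049  0.394 -0.918]]
```

```bash
python3 -m creep '{"hand":[0,0,0,0,0],"delta_pos":[[0.002,0.005,0.045],[0.002,-0.005,0.045],[0.002,-0.0185,0.043],[0.002,-0.0185,0.043],[0.002,-0.0185,0.043]],"turn":[0,0,0,0,0]}'; python3 -m creep '{"hand":[0,0,0,0,0],"delta_pos":[[-0.002,-0.046,-0.0196],[-0.002,-0.046,-0.0196],[-0.002,-0.046,-0.0196],[-0.002,-0.046,-0.0196],[-0.002,-0.046,-0.0196]],"turn":[0,0,0,0,0]}';  python3 - <<'E'
from h import *
s=st(); print(Rq(s['orientation']).round(3))
E
```

```text
clock: 8.32
tcp_pos: [-0.1183, -0.5839, 0.2033]
orientation: [0.048, 0.115, 0.973, 0.196]
wrist_force: [0.7, -0.3, -0.5]
finger_gap: 0.0002
clock: 8.73
tcp_pos: [-0.1403, -0.693, 0.1779]
orientation: [0.048, 0.116, 0.975, 0.184]
wrist_force: [0.7, 5.3, -1.8]
finger_gap: 0.0004
{'clock': 8.7333, 'joint_pos': [-1.8919, 1.1122, 1.2561, 2.0973, 0.0192, -1.6591], 'tcp_pos': [-0.1403, -0.693, 0.1779], 'orientation': [0.0479, 0.1158, 0.9749, 0.1843], 'wrist_force': [0.7157, 5.2785, -1.7937], 'ft_torque': [-0.0121, 0.0543, 0.0399], 'finger_gap': 0.0004}
[[-0.969  0.208  0.136]
 [ 0.243  0.905  0.348]
 [-0.051  0.37  -0.928]]
```

```bash
python3 -m creep '{"hand":[0,0,0,0,0],"delta_pos":[[0.012,-0.045,-0.02],[0.012,-0.045,-0.02],[0.012,-0.045,-0.02],[0.012,-0.045,-0.02],[0.012,-0.045,-0.02]],"turn":[0,0,0,0,0]}'; python3 -m creep '{"hand":[0,0,0,0,0],"delta_pos":[[0.012,-0.045,-0.018],[0.012,-0.045,-0.018],[0.012,-0.045,-0.018],[0.012,-0.045,-0.018],[0.012,-0.045,-0.018]],"turn":[0,0,0,0,0]}';  python3 - <<'E'
from h import *
s=st(); print(Rq(s['orientation']).round(3))
E
```

```text
clock: 9.15
tcp_pos: [-0.2028, -0.7457, 0.1508]
orientation: [0.035, 0.118, 0.986, 0.108]
wrist_force: [-0.7, 0.4, 0.1]
finger_gap: 0.0002
clock: 9.57
tcp_pos: [-0.2571, -0.7932, 0.1394]
orientation: [0.02, 0.12, 0.992, 0.038]
wrist_force: [0.3, -0.6, 0.1]
finger_gap: 0.0003
{'clock': 9.5667, 'joint_pos': [-1.9861, 1.1259, 1.2632, 1.7934, 0.0168, -1.7462], 'tcp_pos': [-0.2571, -0.7932, 0.1394], 'orientation': [0.0204, 0.1199, 0.9918, 0.0383], 'wrist_force': [0.3222, -0.5928, 0.1003], 'ft_torque': [-0.084, 0.0314, -0.0307], 'finger_gap': 0.0003}
[[-0.97   0.236  0.05 ]
 [ 0.239  0.968  0.071]
 [-0.031  0.081 -0.996]]
```

```bash
python3 -m creep '{"hand":[0,0,0,0,0],"delta_pos":[[0.025,-0.042,-0.006],[0.025,-0.042,-0.006],[0.025,-0.042,-0.004],[0,0,0],[0,0,0]],"turn":[0,0,0,0,0]}';  python3 - <<'E'
from h import *
s=st(); print(Rq(s['orientation']).round(3))
plan((-.05,-.5,.3),(.35,-.40,.30),(.55,-.28,.24))
E
```

```text
clock: 9.98
tcp_pos: [-0.3167, -0.8131, 0.1188]
orientation: [0.011, 0.121, 0.993, 0.002]
wrist_force: [-0.4, -0.2, 0.4]
finger_gap: -0.0002
{'clock': 9.9833, 'joint_pos': [-2.0401, 1.1478, 1.2632, 1.6972, 0.0186, -1.797], 'tcp_pos': [-0.3167, -0.8131, 0.1188], 'orientation': [0.0106, 0.1213, 0.9926, 0.002], 'wrist_force': [-0.3818, -0.1922, 0.3652], 'ft_torque': [-0.0032, -0.0531, -0.0085], 'finger_gap': -0.0002}
[[-0.97   0.241  0.022]
 [ 0.241  0.971  0.001]
 [-0.021  0.007 -1.   ]]
to [-0.05 -0.5   0.3 ] rows 12 delta [-0.0195, 0.0385, -0.0182] | for 5n rows: 15 [-0.0156, 0.0308, -0.0146]
to [ 0.35 -0.4   0.3 ] rows 11 delta [-0.0414, 0.022, 0.001] | for 5n rows: 15 [-0.0303, 0.0161, 0.0007]
to [ 0.55 -0.28  0.24] rows 7 delta [-0.0293, 0.0293, 0.0115] | for 5n rows: 10 [-0.0205, 0.0205, 0.0081]
```

```bash
python3 -m creep '{"hand":[0,0,0,0,0],"delta_pos":[[-0.02,0.038,-0.02],[-0.02,0.038,-0.02],[-0.02,0.038,-0.02],[-0.02,0.038,-0.02],[-0.02,0.038,-0.02]],"turn":[0,0,0,0,0]}';python3 -m creep '{"hand":[0,0,0,0,0],"delta_pos":[[-0.02,0.038,-0.02],[-0.02,0.038,-0.02],[-0.02,0.038,-0.02],[-0.02,0.038,-0.02],[-0.02,0.038,-0.02]],"turn":[0,0,0,0,0]}'; python3 -m creep '{"hand":[0,0,0,0,0],"delta_pos":[[-0.041,0.022,0.0],[-0.041,0.022,0.0],[-0.041,0.022,0.0],[-0.041,0.022,0.0],[-0.041,0.022,0.0]],"turn":[0,0,0,0,0]}';python3 -m creep '{"hand":[0,0,0,0,0],"delta_pos":[[-0.041,0.022,0.0],[-0.041,0.022,0.0],[-0.041,0.022,0.0],[-0.041,0.022,0.0],[-0.041,0.022,0.0]],"turn":[0,0,0,0,0]}';  python3 - <<'E'
from h import *
s=st()
plan((.572,-.27,.25),(.572,-.265,.177))
c=cam('top','t1.png')
print('post top',w(c,(166.5,360),z=.206))
E
```

```text
clock: 10.4
tcp_pos: [-0.2161, -0.7027, 0.1935]
orientation: [0.011, 0.12, 0.993, 0.002]
wrist_force: [-0.1, -0.0, 1.7]
finger_gap: -0.0001
clock: 10.82
tcp_pos: [-0.1039, -0.5742, 0.2767]
orientation: [0.011, 0.12, 0.993, 0.001]
wrist_force: [0.6, 0.3, -0.2]
finger_gap: 0.0003
clock: 11.23
tcp_pos: [0.0765, -0.5284, 0.2802]
orientation: [0.011, 0.12, 0.993, 0.001]
wrist_force: [-0.1, -1.2, 0.2]
finger_gap: 0.0
clock: 11.65
tcp_pos: [0.2566, -0.4819, 0.2842]
orientation: [0.011, 0.12, 0.993, 0.002]
wrist_force: [-0.2, -0.4, 0.8]
finger_gap: 0.0003
{'clock': 11.65, 'joint_pos': [-1.2403, 0.2403, 0.0497, 1.3731, 0.022, -0.9999], 'tcp_pos': [0.2566, -0.4819, 0.2842], 'orientation': [0.0114, 0.1199, 0.9927, 0.0016], 'wrist_force': [-0.1763, -0.3539, 0.7766], 'ft_torque': [-0.0281, -0.0009, -0.0136], 'finger_gap': 0.0003}
to [ 0.572 -0.27   0.25 ] rows 10 delta [-0.0319, 0.0351, 0.0052] | for 5n rows: 10 [-0.0319, 0.0351, 0.0052]
to [ 0.572 -0.265  0.177] rows 2 delta [0.0018, 0.0028, 0.0456] | for 5n rows: 5 [0.0007, 0.0011, 0.0182]
post top [ 0.65494898 -0.16723212  0.206     ]
```

```bash
python3 -m creep '{"hand":[0,0,0,0,0],"delta_pos":[[-0.0319,0.0351,0.0052],[-0.0319,0.0351,0.0052],[-0.0319,0.0351,0.0052],[-0.0319,0.0351,0.0052],[-0.0319,0.0351,0.0052]],"turn":[0,0,0,0,0]}';python3 -m creep '{"hand":[0,0,0,0,0],"delta_pos":[[-0.0319,0.0351,0.0052],[-0.0319,0.0351,0.0052],[-0.0319,0.0351,0.0052],[-0.0319,0.0351,0.0052],[-0.03,0.0351,0.0052]],"turn":[0,0,0,0,0]}';  python3 - <<'E'
from h import *
s=st()
c=cam('wrist','w1.png');cam('scene','s1.png')
plan((.568,-.268,.177),(.538,-.253,.177),(.525,-.2335,.177),(.5164,-.2097,.177),(.512,-.1847,.177),(.5115,-.170,.177))
E
```

```text
clock: 12.12
tcp_pos: [0.4136, -0.3757, 0.2668]
orientation: [0.012, 0.12, 0.993, 0.002]
wrist_force: [-0.2, -0.2, 0.5]
finger_gap: 0.0001
clock: 12.53
tcp_pos: [0.5701, -0.2694, 0.2498]
orientation: [0.012, 0.12, 0.993, 0.002]
wrist_force: [0.2, -0.6, 0.5]
finger_gap: 0.0003
{'clock': 12.5333, 'joint_pos': [-0.5754, 0.4054, 0.197, 1.3432, 0.0146, -0.335], 'tcp_pos': [0.5701, -0.2694, 0.2498], 'orientation': [0.0118, 0.1198, 0.9927, 0.0023], 'wrist_force': [0.189, -0.5504, 0.5281], 'ft_torque': [-0.0118, -0.0228, -0.005], 'finger_gap': 0.0003}
to [ 0.568 -0.268  0.177] rows 2 delta [0.0032, -0.0016, 0.0446] | for 5n rows: 5 [0.0013, -0.0006, 0.0178]
to [ 0.538 -0.253  0.177] rows 1 delta [0.0408, 0.0095, -0.0008] | for 5n rows: 5 [0.0082, 0.0019, -0.0002]
to [ 0.525  -0.2335  0.177 ] rows 1 delta [0.0215, 0.0199, -0.0003] | for 5n rows: 5 [0.0043, 0.004, -0.0001]
to [ 0.5164 -0.2097  0.177 ] rows 1 delta [0.0174, 0.0264, -0.0001] | for 5n rows: 5 [0.0035, 0.0053, -0.0]
to [ 0.512  -0.1847  0.177 ] rows 1 delta [0.0126, 0.0291, -0.0] | for 5n rows: 5 [0.0025, 0.0058, -0.0]
to [ 0.5115 -0.17    0.177 ] rows 1 delta [0.0049, 0.0177, 0.0001] | for 5n rows: 5 [0.001, 0.0035, 0.0]
```

View pics/s1.png

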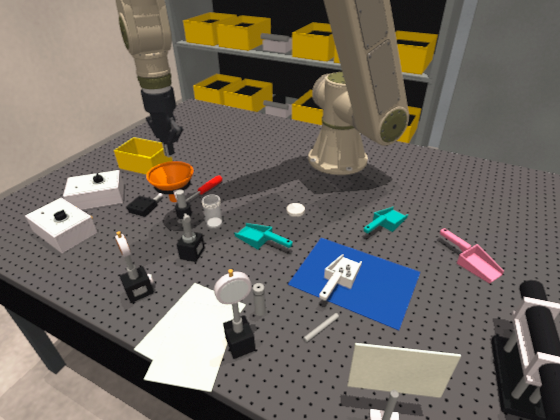

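View pics/w1.png

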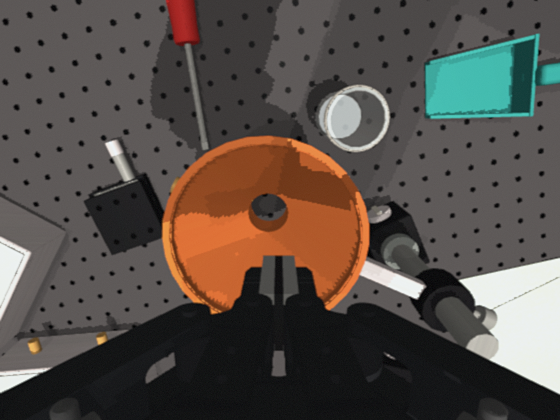

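```bash
python3 -m creep '{"hand":[0,0,0,0,0],"delta_pos":[[0.003,-0.001,0.0446],[0.003,-0.001,0.0446],[0.02,0.005,0],[0.02,0.005,0],[0,0,0]],"turn":[0,0,0,0,0]}' ;python3 -m creep '{"hand":[0,0,0,0,0],"delta_pos":[[0.0108,0.01,0],[0.0108,0.01,0],[0.0087,0.0132,0],[0.0087,0.0132,0],[0.0063,0.0145,0]],"turn":[0,0,0,0,0]}' ;python3 -m creep '{"hand":[0,0,0,0,0],"delta_pos":[[0.0063,0.0145,0],[0.0025,0.009,0],[0.0025,0.009,0],[0,0,0],[0,0,0]],"turn":[0,0,0,0,0]}' ;  python3 - <<'E'
from h import *
s=st()
c=cam('wrist','w2.png')
for n in ['funnel_mouth','funnel_spout','jar_mouth','jar']: print(n,[(round(d['score'],2),np.round(d['location'])) for d in env.pinpoint('wrist',n)[:2]])
Z=dict(funnel_mouth=.18,funnel_spout=.094,jar_mouth=.088,jar=0)
for cn in ['scene','top']:
  c=cam(cn,cn[0]+'2.png')
  for n in Z: print(cn,n,[(round(d['score'],2),w(c,d['location'],z=Z[n]).round(4)) for d in env.pinpoint(cn,n)[:2]])
E
```

```text
clock: 13.05
tcp_pos: [0.533, -0.2547, 0.1764]
orientation: [0.01, 0.12, 0.993, 0.003]
wrist_force: [0.1, 0.4, -0.9]
finger_gap: 0.0001
clock: 13.47
tcp_pos: [0.5129, -0.2006, 0.1772]
orientation: [0.012, 0.121, 0.993, 0.002]
wrist_force: [1.8, -0.6, 4.1]
finger_gap: 0.0001
clock: 13.88
tcp_pos: [0.5094, -0.1727, 0.175]
orientation: [0.01, 0.12, 0.993, 0.003]
wrist_force: [0.7, -0.7, 1.2]
finger_gap: -0.0001
{'clock': 13.8833, 'joint_pos': [-0.4828, 0.2573, -0.1976, 1.0993, 0.0124, -0.2415], 'tcp_pos': [0.5094, -0.1727, 0.175], 'orientation': [0.0099, 0.1203, 0.9927, 0.0029], 'wrist_force': [0.7269, -0.694, 1.2031], 'ft_torque': [-0.0669, -0.075, 0.0355], 'finger_gap': -0.0001}
funnel_mouth []
funnel_spout [(0.72, array([266., 228.]))]
jar_mouth []
jar [(0.74, array([213., 262.]))]
scene funnel_mouth [(0.85, array([ 0.5301, -0.2031,  0.18  ]))]
scene funnel_spout [(0.91, array([ 0.5173, -0.2105,  0.094 ]))]
scene jar_mouth [(0.91, array([ 0.5223, -0.207 ,  0.088 ]))]
scene jar [(0.81, array([ 0.539, -0.197,  0.   ])), (0.62, array([ 0.7391,  0.0934, -0.    ]))]
top funnel_mouth []
top funnel_spout [(0.41, array([0.5225, 0.2419, 0.094 ]))]
top jar_mouth [(0.3, array([ 0.6831, -0.1781,  0.088 ]))]
top jar [(0.74, array([0.5455, 0.2177, 0.    ])), (0.31, array([ 0.7169, -0.1951,  0.    ]))]
```

Run:
```python
import cv2
for n in ['s2','t2']:
    im=cv2.imread(f'pics/{n}.png')
    im=im[150:270,120:300] if n=='s2' else im[140:260,310:440]
    cv2.imwrite(f'pics/{n}c.png',cv2.resize(im,None,fx=4,fy=4))
```

```text
(no output)
```

View pics/s2c.png

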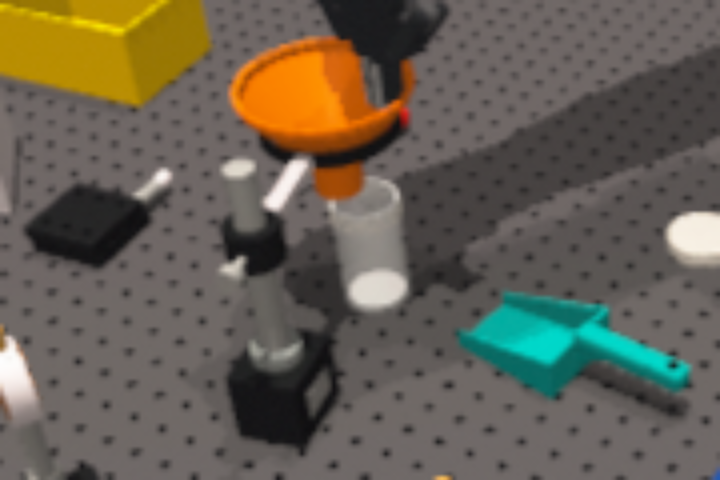

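View pics/w2.png

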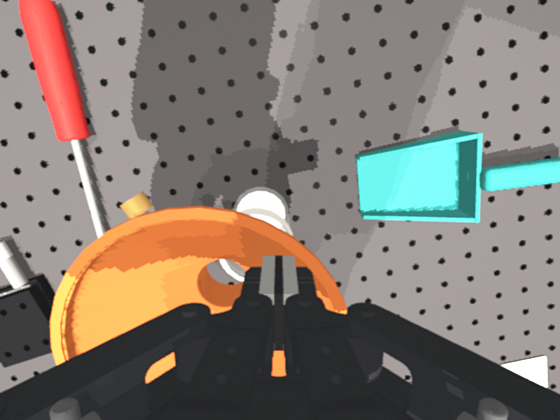

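```bash
python3 -m creep '{"hand":[0,0,0,0,0],"delta_pos":[[0.0014,0.0075,0],[0.0014,0.0075,0],[0.0014,0.0075,0],[0,0,0],[-0.006,-0.022,0]],"turn":[0,0,0,0,0]}' ;python3 -m creep '{"hand":[0,0,0,0,0],"delta_pos":[[0,0,-0.05],[0,0,-0.05],[0,0.04,-0.02],[0,0.05,0],[0,0.05,0]],"turn":[0,0,0,0,0]}' ;  python3 - <<'E'
from h import *
s=st()
Z=dict(funnel_mouth=.18,funnel_spout=.094,jar_mouth=.088,jar=0)
for cn in ['wrist','scene','top']:
  c=cam(cn,cn[0]+'3.png')
  for n in Z: print(cn,n,[(round(d['score'],2),w(c,d['location'],z=Z[n]).round(4)) for d in env.pinpoint(cn,n)[:2]])
  if cn=='top':
    im=cv2.cvtColor(c['pixels'],cv2.COLOR_RGB2HSV)
    m=((im[...,0]>5)&(im[...,0]<18)&(im[...,1]>170)&(im[...,2]>120)); m[:,:330]=0;m[:,425:]=0;m[260:]=0
    P=np.array([w(c,(r,k)) for r,k in zip(*np.nonzero(m)) if c['depth'][r,k]>0])
    q=P[P[:,2]>.172]; x,y=q[:,0],q[:,1]; a=np.linalg.lstsq(np.c_[x,y,np.ones_like(x)],x*x+y*y,rcond=None)[0]
    print('circ',len(q),a[0]/2,a[1]/2,np.sqrt(a[2]+a[0]**2/4+a[1]**2/4))
for n in ['s3','t3']:
    im=cv2.imread(f'pics/{n}.png')
    im=im[160:240,150:270] if n=='s3' else im[140:260,310:440]
    cv2.imwrite(f'pics/{n}c.png',cv2.resize(im,None,fx=6,fy=6) if n=='s3' else cv2.resize(im,None,fx=4,fy=4))
E
```

```text
clock: 15.05
tcp_pos: [0.5109, -0.1703, 0.1757]
orientation: [0.01, 0.119, 0.993, 0.004]
wrist_force: [-0.0, -0.5, -0.9]
finger_gap: -0.0002
clock: 15.47
tcp_pos: [0.537, -0.0644, 0.2744]
orientation: [0.012, 0.122, 0.992, 0.003]
wrist_force: [-0.1, -0.7, 0.2]
finger_gap: -0.0
{'clock': 15.4667, 'joint_pos': [-0.2725, 0.2187, -0.0021, 1.3261, 0.0089, -0.0277], 'tcp_pos': [0.537, -0.0644, 0.2744], 'orientation': [0.0125, 0.1221, 0.9924, 0.0026], 'wrist_force': [-0.0698, -0.7393, 0.1896], 'ft_torque': [-0.028, 0.013, 0.0324], 'finger_gap': -0.0}
wrist funnel_mouth [(0.64, array([ 0.5246, -0.1936,  0.18  ])), (0.21, array([0.5262, 0.1166, 0.18  ]))]
wrist funnel_spout [(0.63, array([ 0.5255, -0.1959,  0.094 ]))]
wrist jar_mouth [(0.79, array([ 0.5261, -0.1912,  0.088 ])), (0.54, array([ 0.5172, -0.16  ,  0.088 ]))]
wrist jar [(0.63, array([ 0.5261, -0.1914,  0.    ]))]
scene funnel_mouth [(0.79, array([ 0.5161, -0.1972,  0.18  ]))]
scene funnel_spout [(0.73, array([ 0.5041, -0.2069,  0.094 ])), (0.41, array([0.8013, 0.135 , 0.094 ]))]
scene jar_mouth [(0.97, array([ 0.5193, -0.1943,  0.088 ])), (0.72, array([0.6174, 0.2542, 0.088 ]))]
scene jar [(0.73, array([ 0.529 , -0.1855,  0.    ]))]
top funnel_mouth [(0.97, array([ 0.5251, -0.1934,  0.18  ]))]
top funnel_spout []
top jar_mouth []
top jar []
circ 74 0.5218250734944962 -0.19250192828407975 0.05829084613480042
```

View pics/s3c.png

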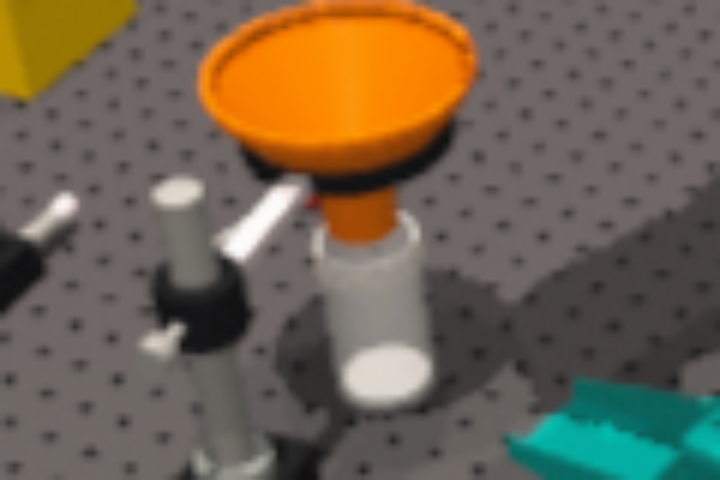

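View pics/w3.png

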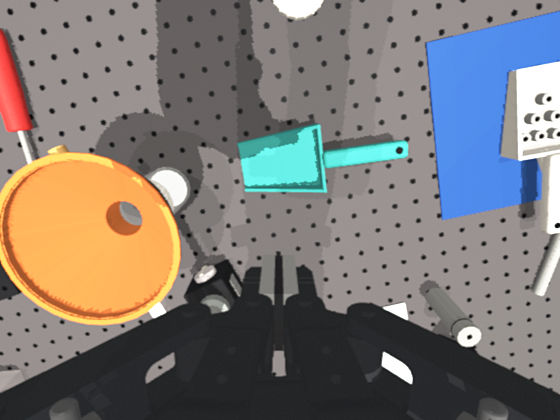

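Run:
```python
from h import *
from scipy.spatial import cKDTree
for cn in ['top','wrist']:
  c=cam(cn); px=c['pixels'].astype(int); hsv=cv2.cvtColor(c['pixels'],cv2.COLOR_RGB2HSV)
  P=np.zeros(px.shape)
  rr,kk=np.mgrid[0:420,0:560]; d=c['depth']
  ray=np.stack([(kk-c['cx'])/c['fx'],(rr-c['cy'])/c['fy'],np.ones_like(d)],-1)*d[...,None]
  P=ray@Rq(c['orientation']).T+np.array(c['origin'])
  m=(hsv[...,1]<60)&(hsv[...,2]>110)&(d>0)
  box=(P[...,0]>.45)&(P[...,0]<.72)&(P[...,1]>.13)&(P[...,1]<.38)
  sc=m&box&(P[...,2]>.002)&(P[...,2]<.08)
  hd=sc&(P[...,2]>.036)&(P[...,2]<.056)
  n,lab,stt,cen=cv2.connectedComponentsWithStats(sc.astype(np.uint8))
  for i in range(1,n):
    if stt[i,4]>15: 
      q=P[lab==i]; print(cn,i,stt[i],q.mean(0).round(4),q.min(0).round(3),q.max(0).round(3))
  q=P[hd]; print('hi pts',len(q),q.mean(0).round(4))
  bl=(hsv[...,0]>100)&(hsv[...,0]<125)&(hsv[...,1]>150)&box
  if len(q)>10:
    hq=q[q[:,0]>.60]; print('handle',len(hq),hq.mean(0).round(4), np.polyfit(hq[:,0],hq[:,1],1).round(3), hq.min(0).round(3),hq.max(0).round(3))
  # sym axis: mean y by x bin
  a=P[sc]
  for x0 in np.arange(.50,.70,.02):
    b=a[(a[:,0]>=x0)&(a[:,0]<x0+.02)]
    if len(b)>3: print('%.2f %d ymin %.3f ymax %.3f z %.3f'%(x0,len(b),b[:,1].min(),b[:,1].max(),b[:,2].mean()))
```

```text
top 1 [225 170   7  12  36] [0.6993 0.2508 0.0105] [0.679 0.239 0.003] [0.719 0.26  0.015]
top 2 [223 181  23  55 700] [0.5599 0.2268 0.0186] [0.491 0.189 0.002] [0.68  0.267 0.052]
hi pts 150 [0.6206 0.2208 0.0438]
handle 107 [0.6339 0.2205 0.0444] [-0.063  0.26 ] [0.6   0.211 0.037] [0.668 0.232 0.052]
0.50 103 ymin 0.200 ymax 0.262 z 0.008
0.52 113 ymin 0.196 ymax 0.262 z 0.010
0.54 113 ymin 0.192 ymax 0.263 z 0.012
0.56 144 ymin 0.189 ymax 0.260 z 0.016
0.58 70 ymin 0.202 ymax 0.267 z 0.032
0.60 36 ymin 0.214 ymax 0.240 z 0.041
0.62 33 ymin 0.212 ymax 0.237 z 0.041
0.64 32 ymin 0.211 ymax 0.237 z 0.042
0.66 16 ymin 0.211 ymax 0.260 z 0.040
0.68 20 ymin 0.216 ymax 0.260 z 0.010
wrist 1 [ 502   64   58  195 6073] [0.5634 0.2174 0.0189] [0.494 0.187 0.002] [0.72  0.253 0.048]
hi pts 1095 [0.6253 0.2144 0.0426]
handle 858 [0.635  0.2142 0.043 ] [-0.049  0.245] [0.6   0.209 0.036] [0.671 0.221 0.048]
0.50 1006 ymin 0.198 ymax 0.252 z 0.008
0.52 949 ymin 0.194 ymax 0.252 z 0.011
0.54 938 ymin 0.191 ymax 0.251 z 0.014
0.56 976 ymin 0.187 ymax 0.251 z 0.016
0.58 761 ymin 0.187 ymax 0.250 z 0.028
0.60 297 ymin 0.212 ymax 0.221 z 0.041
0.62 288 ymin 0.211 ymax 0.221 z 0.042
0.64 313 ymin 0.135 ymax 0.232 z 0.040
0.66 178 ymin 0.131 ymax 0.229 z 0.032
0.68 78 ymin 0.132 ymax 0.248 z 0.004
```

Run:
```python
from h import *
plan((.60,.222,.22))
```

```text
to [0.6   0.222 0.22 ] rows 8 delta [0.0013, 0.0459, 0.0085] | for 5n rows: 10 [0.001, 0.0367, 0.0068]
```

```bash
python3 -m creep '{"hand":[0,20,40,60,60],"delta_pos":[[0.001,0.046,0.0085],[0.001,0.046,0.0085],[0.001,0.046,0.0085],[0.001,0.046,0.0085],[0.001,0.046,0.0085]],"turn":[0,0,0,0,0]}' 100;python3 -m creep '{"hand":[60,60,60,60,60],"delta_pos":[[0.001,0.046,0.0085],[0.001,0.046,0.0085],[0.001,0.046,0.0085],[0,0,0],[0,0,0]],"turn":[0,0,0,-1,-1]}'
python3 - <<'E'
from h import *
s=st(); print(Rq(s['orientation']).round(3))
c=cam('wrist','w4.png')
for n,z in [('scoop_grip',.037),('scoop_lip',.006),('scoop',.003)]: print(n,[(round(d['score'],2),np.round(d['location']),w(c,d['location'],z=z).round(4)) for d in env.pinpoint('wrist',n)[:2]])
E
```

```text
clock: 16.73
tcp_pos: [0.5773, 0.1163, 0.2396]
orientation: [0.011, 0.121, 0.993, 0.003]
wrist_force: [-0.1, -0.0, 0.0]
finger_gap: 0.0484
clock: 17.15
tcp_pos: [0.6013, 0.2252, 0.2188]
orientation: [0.01, 0.03, 1.0, 0.002]
wrist_force: [-0.8, -0.7, 0.2]
finger_gap: 0.0599
{'clock': 17.15, 'joint_pos': [0.2344, 0.4357, 0.1676, 1.2825, -0.0023, 0.2942], 'tcp_pos': [0.6013, 0.2252, 0.2188], 'orientation': [0.0101, 0.0299, 0.9995, 0.0015], 'wrist_force': [-0.811, -0.6752, 0.2464], 'ft_torque': [-0.0016, 0.0386, 0.0086], 'finger_gap': 0.0599}
[[-0.998  0.06   0.02 ]
 [ 0.06   0.998  0.002]
 [-0.02   0.004 -1.   ]]
scoop_grip [(0.92, array([128.,  48.]), array([0.5366, 0.0312, 0.037 ])), (0.6, array([219., 274.]), array([0.6303, 0.2207, 0.037 ]))]
scoop_lip [(0.84, array([ 67., 275.]), array([0.496 , 0.2294, 0.006 ])), (0.2, array([214., 275.]), array([0.6343, 0.2209, 0.006 ]))]
scoop [(0.94, array([118., 273.]), array([0.5407, 0.2251, 0.003 ]))]
```

View pics/w4.png

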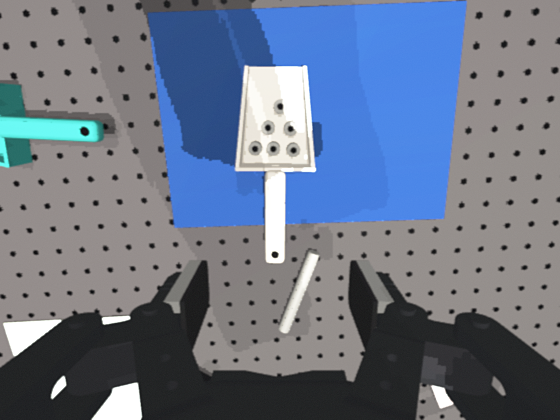

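```bash
python3 -m creep '{"hand":[60,60,50,50,50],"delta_pos":[[-0.006,-0.001,0.048],[-0.006,-0.001,0.048],[-0.006,-0.001,0.048],[-0.006,-0.001,0.048],[-0.006,-0.001,0.046]],"turn":[0,0,0,0,0]}' 100;python3 -m creep '{"hand":[50,10,0,0,0],"delta_pos":[[0,0,0],[0,0,0],[0,0,0],[0,0,0],[0,0,0]],"turn":[0,0,0,0,0]}';python3 -m creep '{"hand":[0,0,0,0,0],"delta_pos":[[0,0,0],[0,0,0],[0,0,-0.01],[0,0,-0.02],[0,0,-0.02]],"turn":[0,0,0,0,0]}'
python3 - <<'E'
from h import *
s=st(); 
c=cam('wrist','w5.png');c=cam('scene','s5.png')
im=cv2.imread('pics/s5.png')[200:320,270:430]; cv2.imwrite('pics/s5c.png',cv2.resize(im,None,fx=4,fy=4))
E
```

```text
clock: 17.77
tcp_pos: [0.6298, 0.2165, 0.0291]
orientation: [0.011, 0.036, 0.999, 0.002]
wrist_force: [0.2, -1.2, -0.4]
finger_gap: 0.0504
clock: 18.18
tcp_pos: [0.6316, 0.2178, 0.0338]
orientation: [0.014, 0.034, 0.999, 0.002]
wrist_force: [0.6, -0.6, 2.1]
finger_gap: 0.0161
clock: 18.6
tcp_pos: [0.6274, 0.2173, 0.0705]
orientation: [0.01, 0.034, 0.999, 0.002]
wrist_force: [0.1, -0.0, -2.1]
finger_gap: 0.0163
{'clock': 18.6, 'joint_pos': [0.2134, 0.5596, -0.006, 0.9856, -0.0018, 0.2811], 'tcp_pos': [0.6274, 0.2173, 0.0705], 'orientation': [0.0097, 0.0338, 0.9994, 0.0015], 'wrist_force': [0.0639, -0.0241, -2.1201], 'ft_torque': [0.0149, -0.122, 0.0009], 'finger_gap': 0.0163}
```

View pics/s5c.png

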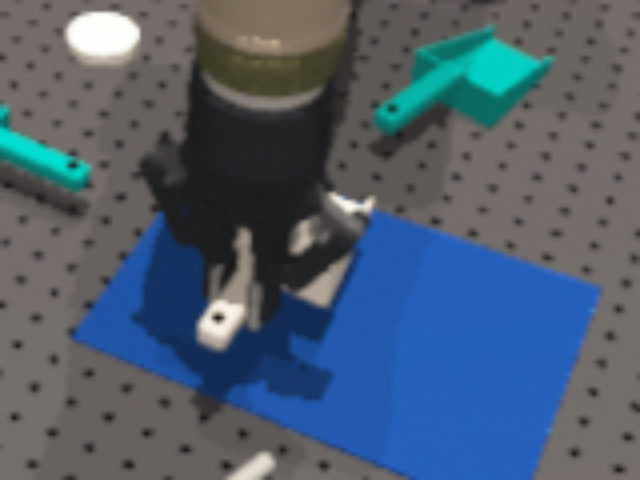

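View pics/w5.png

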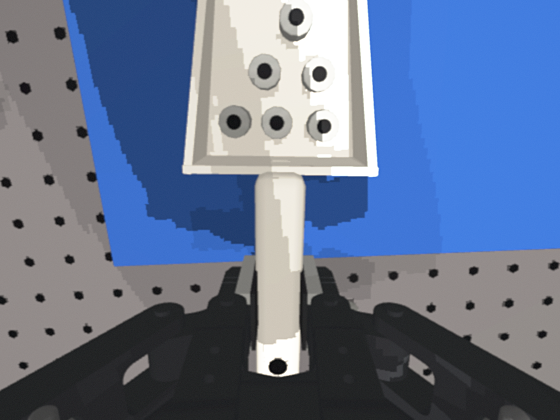

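```bash
python3 -m creep '{"hand":[0,0,0,0,0],"delta_pos":[[0,0,-0.045],[0,0,-0.045],[0,0,-0.045],[0,0,-0.045],[0,0,-0.045]],"turn":[0,0,0.5,1,1]}' 100; python3 -m creep '{"hand":[0,0,0,0,0],"delta_pos":[[0,0,-0.045],[0,0,-0.045],[0,0,-0.045],[0,0,0],[0,0,0]],"turn":[1,1,1,1,1]}';python3 -m creep '{"hand":[0,0,0,0,0],"delta_pos":[[0,0,0],[0,0,0],[0,0,0],[0,0,0],[0,0,0]],"turn":[1,1,1,1,1]}';python3 -m creep '{"hand":[0,0,0,0,0],"delta_pos":[[0,0,0],[0,0,0],[0,0,0],[0,0,0],[0,0,0]],"turn":[1,1,1,1,1]}'
python3 - <<'E'
from h import *
s=st(); 
c=cam('wrist','w6.png')
E
```

```text
clock: 19.12
tcp_pos: [0.6239, 0.2168, 0.2511]
orientation: [0.01, 0.145, 0.989, 0.003]
wrist_force: [0.9, -0.4, -2.2]
finger_gap: 0.0161
clock: 19.53
tcp_pos: [0.6232, 0.2169, 0.3611]
orientation: [0.012, 0.355, 0.935, 0.007]
wrist_force: [-0.2, 0.6, -2.4]
finger_gap: 0.0165
clock: 19.95
tcp_pos: [0.622, 0.2166, 0.3572]
orientation: [0.008, 0.549, 0.836, 0.006]
wrist_force: [0.4, -0.4, -1.4]
finger_gap: 0.0159
clock: 20.37
tcp_pos: [0.622, 0.2166, 0.3571]
orientation: [0.006, 0.717, 0.697, 0.008]
wrist_force: [1.0, 0.0, -1.1]
finger_gap: 0.0159
{'clock': 20.3667, 'joint_pos': [0.2142, 0.4882, 0.5868, 1.6494, -0.0021, 1.8134], 'tcp_pos': [0.622, 0.2166, 0.3571], 'orientation': [0.0062, 0.717, 0.697, 0.0079], 'wrist_force': [1.0264, 0.0358, -1.122], 'ft_torque': [-0.133, 0.0403, -0.0809], 'finger_gap': 0.0159}
```

View pics/w6.png

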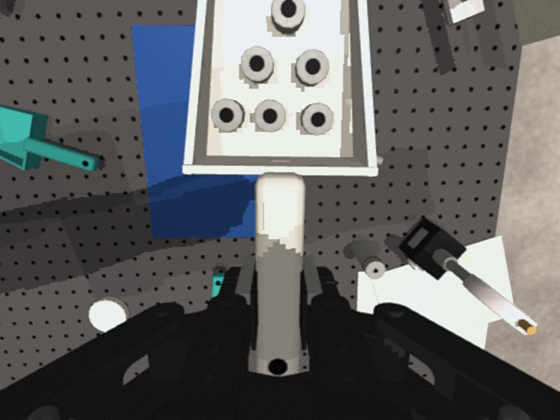

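```bash
python3 -m creep '{"hand":[0,0,0,0,0],"delta_pos":[[0,0,0],[0,0,0],[0,0,0],[0,0,0],[0,0,0]],"turn":[1,1,1,1,1]}';python3 -m creep '{"hand":[0,0,0,0,0],"delta_pos":[[0,0,0],[0,0,0],[0,0,0],[0,0,0],[0,0,0]],"turn":[1,1,1,1,1]}';python3 -m creep '{"hand":[0,0,0,0,0],"delta_pos":[[0,0,0],[0,0,0],[0,0,0],[0,0,0],[0,0,0]],"turn":[1,1,1,0.8,0]}'
python3 - <<'E'
from h import *
s=st(); print(Rq(s['orientation']).round(3))
plan((.753,.15,.36))
E
```

```text
clock: 20.83
tcp_pos: [0.622, 0.2166, 0.3573]
orientation: [0.004, 0.85, 0.526, 0.009]
wrist_force: [-0.6, -0.2, -2.4]
finger_gap: 0.0158
clock: 21.25
tcp_pos: [0.622, 0.2166, 0.3573]
orientation: [0.002, 0.944, 0.33, 0.01]
wrist_force: [0.9, -0.1, -1.6]
finger_gap: 0.016
clock: 21.67
tcp_pos: [0.622, 0.2166, 0.3573]
orientation: [0.001, 0.985, 0.17, 0.01]
wrist_force: [-0.1, 0.1, -1.5]
finger_gap: 0.0161
{'clock': 21.6667, 'joint_pos': [0.2142, 0.4881, 0.5871, 1.6496, -0.0019, 3.0133], 'tcp_pos': [0.622, 0.2166, 0.3573], 'orientation': [0.0005, 0.9853, 0.1704, 0.0101], 'wrist_force': [-0.1171, 0.0507, -1.5393], 'ft_torque': [-0.0119, 0.1222, -0.031], 'finger_gap': 0.0161}
[[ 0.942  0.336  0.02 ]
 [ 0.336 -0.942  0.002]
 [ 0.02   0.004 -1.   ]]
to [0.753 0.15  0.36 ] rows 4 delta [0.0316, 0.0334, -0.0001] | for 5n rows: 5 [0.0253, 0.0267, -0.0]
```

```bash
python3 -m creep '{"hand":[0,0,0,0,0],"delta_pos":[[0.025,0.0267,0],[0.025,0.0267,0],[0.025,0.0267,0],[0.025,0.0267,0],[0.025,0.0267,0]],"turn":[0,0,0,0,0]}';python3 -m creep '{"hand":[0,0,0,0,0],"delta_pos":[[0.0,0,0],[0.02,0,-0.005],[0.02,0,-0.005],[0.04,0,-0.01],[0.048,0,-0.012]],"turn":[1,0.6,0,0,0]}'; python3 -m creep '{"hand":[0,0,0,0,0],"delta_pos":[[0.048,0,-0.014],[0.048,0,-0.014],[0.048,0,-0.014],[0.048,0,-0.014],[0.048,0,-0.014]],"turn":[0,0,0,0,0]}'
python3 - <<'E'
from h import *
s=st(); print(Rq(s['orientation']).round(3))
c=cam('wrist','w7.png')
E
```

```text
clock: 22.08
tcp_pos: [0.7478, 0.148, 0.3561]
orientation: [0.0, 0.985, 0.172, 0.014]
wrist_force: [46.7, 8.2, 73.7]
finger_gap: 0.0158
clock: 22.5
tcp_pos: [0.7883, 0.1584, 0.3458]
orientation: [-0.003, 0.993, 0.103, 0.052]
wrist_force: [0.5, 0.1, -2.0]
finger_gap: 0.0164
clock: 22.92
tcp_pos: [0.8535, 0.1731, 0.3513]
orientation: [-0.007, 0.987, 0.103, 0.126]
wrist_force: [0.3, 0.5, -1.2]
finger_gap: 0.016
{'clock': 22.9167, 'joint_pos': [0.1033, 0.8814, 1.2637, 1.7002, 0.0145, 3.0388], 'tcp_pos': [0.8535, 0.1731, 0.3513], 'orientation': [-0.0072, 0.9866, 0.1029, 0.1261], 'wrist_force': [0.3121, 0.4745, -1.2278], 'ft_torque': [-0.1376, 0.4332, -0.0112], 'finger_gap': 0.016}
[[ 0.947  0.205  0.247]
 [ 0.201 -0.979  0.04 ]
 [ 0.25   0.012 -0.968]]
```

View pics/w7.png

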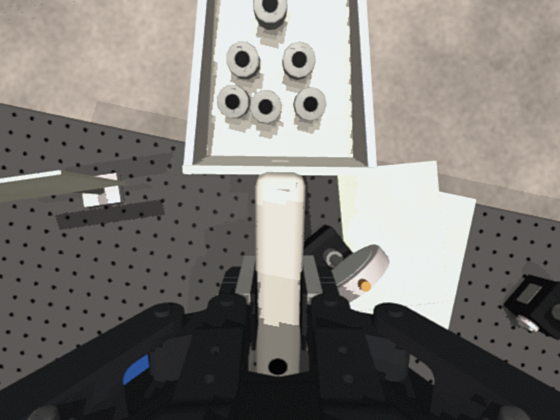

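```bash
python3 -m creep '{"hand":[0,0,0,0,0],"delta_pos":[[0.045,0,-0.008],[0.045,0,-0.008],[0.045,0,-0.006],[0.045,0,-0.006],[0.045,0,-0.006]],"turn":[0,0,0,0,0]}'; python3 -m creep '{"hand":[0,0,0,0,0],"delta_pos":[[0.045,0,0],[0.045,0,0],[0.045,0,0],[0.045,0,0],[0.02,0,0]],"turn":[0,0,0,0,0]}'
python3 - <<'E'
from h import *
s=st(); print(Rq(s['orientation']).round(3))
c=cam('wrist','w8.png')
E
```

```text
clock: 23.38
tcp_pos: [0.914, 0.1864, 0.3615]
orientation: [-0.012, 0.976, 0.101, 0.194]
wrist_force: [-0.3, 0.8, -1.8]
finger_gap: 0.0158
clock: 23.8
tcp_pos: [0.9699, 0.1985, 0.3705]
orientation: [-0.016, 0.962, 0.1, 0.254]
wrist_force: [-0.5, 0.3, -1.9]
finger_gap: 0.0158
{'clock': 23.8, 'joint_pos': [0.1136, 0.911, 1.2635, 1.4088, 0.0253, 3.0551], 'tcp_pos': [0.9699, 0.1985, 0.3705], 'orientation': [-0.0157, 0.9619, 0.0998, 0.2542], 'wrist_force': [-0.5348, 0.3255, -1.8908], 'ft_torque': [-0.1443, 0.7051, -0.0404], 'finger_gap': 0.0158}
[[ 0.851  0.2    0.486]
 [ 0.184 -0.98   0.081]
 [ 0.492  0.021 -0.87 ]]
```

View pics/w8.png

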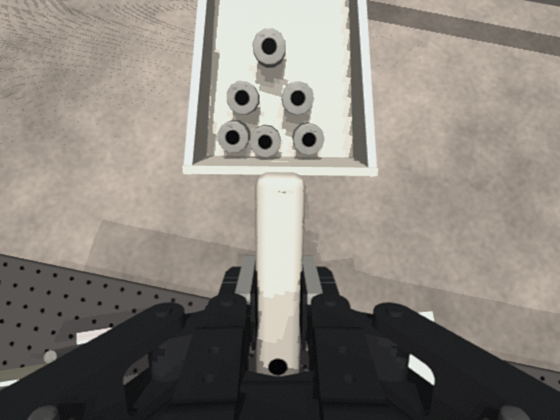

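```bash
python3 -m creep '{"hand":[0,0,0,0,0],"delta_pos":[[0.045,0,0.004],[0.045,0,0.004],[0.045,0,0.004],[0.045,0,0.004],[0,0,0]],"turn":[0,0,0,0,0]}'
python3 - <<'E'
from h import *
s=st(); M=Rq(s['orientation']);print(M.round(3))
p=np.array(s['tcp_pos'])
# scoop pts in tool frame: grip ~ TCP -8mm z ; tool x = lip dir, tool z = -scoop z
F=np.array([.5225,-.193,.18])
a=M[:,2]
# lip in tool frame rel TCP: x .133-ish , z: grip at -.008; lip 31 mm below grip along tool z
l=np.array([.132,0,-.008+.031])
def turned(phi): return M@R.from_rotvec([0,0,phi]).as_matrix()
for deg in [0,-60,-75,-90,-110,-130,-150,-180]:
    T=turned(np.radians(deg)); lip=T@l
    print(deg,'lipdir',T[:,0].round(2),'TCP for lip at F+[0,0,.02]',(F+[0,0,.02]-lip).round(3), 'scoop z',(-T[:,2]).round(2),'roll',T[2,1].round(2))
print('tool axes at start',M.round(2).tolist())
plan((.8,.16,.42),(.62,.0,.42),(.6,-.28,.42))
E
```

```text
clock: 24.27
tcp_pos: [1.0174, 0.2086, 0.3841]
orientation: [-0.02, 0.946, 0.098, 0.308]
wrist_force: [0.6, 0.4, -2.6]
finger_gap: 0.0158
{'clock': 24.2667, 'joint_pos': [0.117, 0.9272, 1.2638, 1.2806, 0.0289, 3.0626], 'tcp_pos': [1.0174, 0.2086, 0.3841], 'orientation': [-0.0196, 0.9462, 0.0975, 0.308], 'wrist_force': [0.5586, 0.3825, -2.5737], 'ft_torque': [-0.153, 0.7941, -0.0122], 'finger_gap': 0.0158}
[[ 0.791  0.197  0.579]
 [ 0.172 -0.98   0.097]
 [ 0.587  0.023 -0.81 ]]
0 lipdir [0.79 0.17 0.59] TCP for lip at F+[0,0,.02] [ 0.405 -0.218  0.141] scoop z [-0.58 -0.1   0.81] roll 0.02
-60 lipdir [0.23 0.94 0.27] TCP for lip at F+[0,0,.02] [ 0.479 -0.319  0.183] scoop z [-0.58 -0.1   0.81] roll 0.52
-75 lipdir [0.01 0.99 0.13] TCP for lip at F+[0,0,.02] [ 0.507 -0.326  0.202] scoop z [-0.58 -0.1   0.81] roll 0.57
-90 lipdir [-0.2   0.98 -0.02] TCP for lip at F+[0,0,.02] [ 0.535 -0.325  0.222] scoop z [-0.58 -0.1   0.81] roll 0.59
-110 lipdir [-0.46  0.86 -0.22] TCP for lip at F+[0,0,.02] [ 0.569 -0.309  0.248] scoop z [-0.58 -0.1   0.81] roll 0.54
-130 lipdir [-0.66  0.64 -0.39] TCP for lip at F+[0,0,.02] [ 0.596 -0.28   0.271] scoop z [-0.58 -0.1   0.81] roll 0.43
-150 lipdir [-0.78  0.34 -0.52] TCP for lip at F+[0,0,.02] [ 0.613 -0.24   0.287] scoop z [-0.58 -0.1   0.81] roll 0.27
-180 lipdir [-0.79 -0.17 -0.59] TCP for lip at F+[0,0,.02] [ 0.614 -0.172  0.296] scoop z [-0.58 -0.1   0.81] roll -0.02
tool axes at start [[0.79, 0.2, 0.58], [0.17, -0.98, 0.1], [0.59, 0.02, -0.81]]
to [0.8  0.16 0.42] rows 6 delta [-0.0332, 0.0012, -0.0333] | for 5n rows: 10 [-0.0199, 0.0007, -0.02]
to [0.62 0.   0.42] rows 7 delta [-0.0304, 0.0217, -0.0214] | for 5n rows: 10 [-0.0213, 0.0152, -0.015]
to [ 0.6  -0.28  0.42] rows 8 delta [-0.01, 0.0423, -0.0061] | for 5n rows: 10 [-0.008, 0.0338, -0.0048]
```

```bash
python3 -m creep '{"hand":[0,0,0,0,0],"delta_pos":[[-0.033,0.001,-0.033],[-0.033,0.001,-0.033],[-0.033,0.001,-0.033],[-0.033,0.001,-0.033],[-0.033,0.001,-0.033]],"turn":[0,0,0,0,0]}'
python3 - <<'E'
from h import *
s=st(); print(Rq(s['orientation']).round(3))
plan((.55,-.33,.38))
E
```

```text
clock: 24.68
tcp_pos: [0.8658, 0.175, 0.4117]
orientation: [-0.02, 0.947, 0.097, 0.307]
wrist_force: [0.7, 0.1, -0.2]
finger_gap: 0.0158
{'clock': 24.6833, 'joint_pos': [0.095, 0.4349, 0.4379, 0.9503, 0.0415, 3.0452], 'tcp_pos': [0.8658, 0.175, 0.4117], 'orientation': [-0.0196, 0.9466, 0.0973, 0.3067], 'wrist_force': [0.6718, 0.096, -0.1821], 'ft_torque': [-0.1425, 0.73, -0.07], 'finger_gap': 0.0158}
[[ 0.793  0.196  0.577]
 [ 0.172 -0.98   0.097]
 [ 0.584  0.023 -0.811]]
to [ 0.55 -0.33  0.38] rows 15 delta [-0.0297, 0.036, -0.0171] | for 5n rows: 15 [-0.0297, 0.036, -0.0171]
```

```bash
python3 -m creep '{"hand":[0,0,0,0,0],"delta_pos":[[-0.0297,0.036,-0.0171],[-0.0297,0.036,-0.0171],[-0.0297,0.036,-0.0171],[-0.0297,0.036,-0.0171],[-0.0297,0.036,-0.0171]],"turn":[0,0,0,0,0]}';python3 -m creep '{"hand":[0,0,0,0,0],"delta_pos":[[-0.0297,0.036,-0.0171],[-0.0297,0.036,-0.0171],[-0.0297,0.036,-0.0171],[-0.0297,0.036,-0.0171],[-0.0297,0.036,-0.0171]],"turn":[0,0,0,0,0]}';python3 -m creep '{"hand":[0,0,0,0,0],"delta_pos":[[-0.0297,0.036,-0.0171],[-0.0297,0.036,-0.0171],[-0.0297,0.036,-0.0171],[-0.0297,0.036,-0.0171],[-0.0297,0.036,-0.0171]],"turn":[0,0,0,0,0]}';python3 -m creep '{"hand":[0,0,0,0,0],"delta_pos":[[0,0,0],[0,0,0],[0,0,0],[0,0,0],[0,0,0]],"turn":[-0.5,-1,-1,-1,-1]}';python3 -m creep '{"hand":[0,0,0,0,0],"delta_pos":[[0,0,0],[0,0,0],[0,0,0],[0,0,0],[0,0,0]],"turn":[-1,-1,-1,-1,-1]}';python3 -m creep '{"hand":[0,0,0,0,0],"delta_pos":[[0,0,0],[0,0,0],[0,0,0],[0,0,0],[0,0,0]],"turn":[-1,-1,-1,-1,-1]}'
python3 - <<'E'
from h import *
s=st(); M=Rq(s['orientation']); print(M.round(3))
l=np.array([.132,0,.023]); print('lip',np.array(s['tcp_pos'])+M@l)
T=np.array([.5225+.015,-.193-.005,.200]); plan(T-M@l)
cam('wrist','w9.png'); cam('scene','s9.png')
E
```

```text
clock: 25.1
tcp_pos: [0.7605, 0.0065, 0.4015]
orientation: [-0.02, 0.946, 0.098, 0.307]
wrist_force: [0.7, -1.0, -1.3]
finger_gap: 0.016
clock: 25.52
tcp_pos: [0.6553, -0.1616, 0.3906]
orientation: [-0.019, 0.946, 0.097, 0.307]
wrist_force: [-0.4, -0.3, -1.9]
finger_gap: 0.0161
clock: 25.93
tcp_pos: [0.5501, -0.3296, 0.3799]
orientation: [-0.019, 0.946, 0.097, 0.308]
wrist_force: [0.8, -0.9, -0.5]
finger_gap: 0.0158
clock: 26.35
tcp_pos: [0.5512, -0.3287, 0.3795]
orientation: [0.042, 0.909, 0.282, 0.305]
wrist_force: [0.2, -0.1, -1.4]
finger_gap: 0.0163
clock: 26.77
tcp_pos: [0.5514, -0.3284, 0.3796]
orientation: [0.107, 0.826, 0.472, 0.289]
wrist_force: [0.2, -0.2, -1.1]
finger_gap: 0.0162
clock: 27.18
tcp_pos: [0.5514, -0.3284, 0.3796]
orientation: [0.167, 0.704, 0.64, 0.259]
wrist_force: [0.2, 0.6, -1.6]
finger_gap: 0.016
{'clock': 27.1833, 'joint_pos': [-0.9009, 0.1126, -0.0266, 1.0953, 0.5385, 0.8598], 'tcp_pos': [0.5514, -0.3284, 0.3796], 'orientation': [0.1667, 0.7044, 0.6396, 0.2589], 'wrist_force': [0.247, 0.6366, -1.6101], 'ft_torque': [-0.2281, 0.7438, -0.0243], 'finger_gap': 0.016}
[[ 0.048  0.815  0.578]
 [ 0.987 -0.126  0.096]
 [ 0.151  0.566 -0.81 ]]
lip [ 0.57097085 -0.19582609  0.38099458]
to [ 0.5179 -0.3305  0.1986] rows 5 delta [-0.0078, -0.0324, 0.0318] | for 5n rows: 5 [-0.0078, -0.0324, 0.0318]
```

View pics/w9.png

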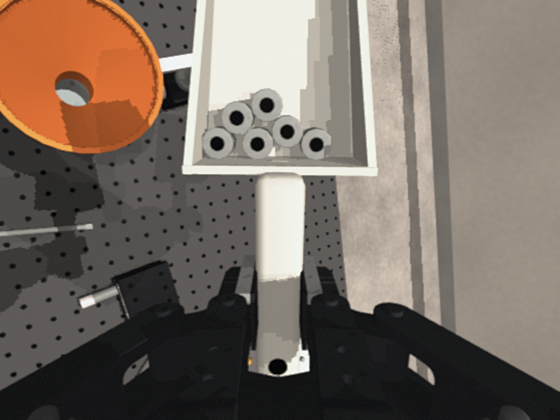

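View pics/s9.png

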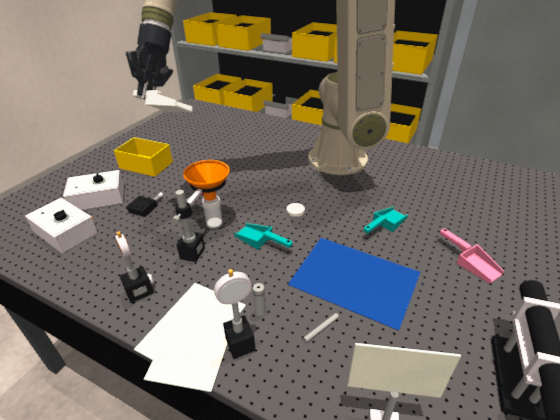

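Run:
```python
from h import *
s=env.get_state();M=Rq(s['orientation']);p=np.array(s['tcp_pos']);l=np.array([.132,0,.023])
T=np.array([.5375,-.198,.230]); plan(T-M@l)
M2=M@R.from_rotvec([0,0,-np.radians(27.5)]).as_matrix()
plan(np.array([.5375,-.198,.2])-M2@l,R0=M2,start=T-M2@l)
```

```text
to [ 0.5174 -0.3305  0.2283] rows 4 delta [-0.0084, -0.0353, 0.0321] | for 5n rows: 5 [-0.0068, -0.0282, 0.0257]
to [ 0.5678 -0.3237  0.2351] rows 1 delta [0.0047, -0.0215, 0.0304] | for 5n rows: 5 [0.0009, -0.0043, 0.0061]
```

```bash
python3 -m creep '{"hand":[0,0,0,0,0],"delta_pos":[[-0.0068,-0.0282,0.0257],[-0.0068,-0.0282,0.0257],[-0.0068,-0.0282,0.0257],[-0.0068,-0.0282,0.0257],[-0.0068,-0.0282,0.0257]],"turn":[0,0,0,0,0]}';python3 -m creep '{"hand":[0,0,0,0,0],"delta_pos":[[0.0006,0.0144,0],[0.0006,0.0144,0],[0.0006,0.0144,0],[0.0006,0.0144,0],[0.0006,0.0144,0]],"turn":[-1,-1,-1,-1,-1]}';python3 -m creep '{"hand":[0,0,0,0,0],"delta_pos":[[0.0002,0.0072,0],[0.0016,-0.0072,0.0101],[0.0016,-0.0072,0.0101],[0.0016,-0.0072,0.0101],[0,0,0]],"turn":[-0.5,0,0,0,0]}'
python3 - <<'E'
from h import *
s=st(); M=Rq(s['orientation']); print(M.round(3))
l=np.array([.132,0,.023]); print('lip',np.array(s['tcp_pos'])+M@l)
cam('wrist','w10.png'); cam('scene','s10.png')
im=cv2.imread('pics/s10.png')[130:250,120:300]; cv2.imwrite('pics/s10c.png',cv2.resize(im,None,fx=4,fy=4))
E
```

```text
clock: 27.7
tcp_pos: [0.5176, -0.3306, 0.227]
orientation: [0.166, 0.707, 0.637, 0.26]
wrist_force: [-0.3, -1.1, -2.4]
finger_gap: 0.016
clock: 28.12
tcp_pos: [0.5645, -0.3262, 0.2619]
orientation: [0.219, 0.551, 0.776, 0.217]
wrist_force: [-0.1, 0.5, -1.5]
finger_gap: 0.0161
clock: 28.53
tcp_pos: [0.5669, -0.3229, 0.2304]
orientation: [0.22, 0.536, 0.787, 0.214]
wrist_force: [-1.0, 0.2, -2.2]
finger_gap: 0.016
{'clock': 28.5333, 'joint_pos': [-0.8714, 0.1798, -0.3163, 0.7275, 0.529, 0.4199], 'tcp_pos': [0.5669, -0.3229, 0.2304], 'orientation': [0.2201, 0.536, 0.7865, 0.2136], 'wrist_force': [-1.0162, 0.1537, -2.1754], 'ft_torque': [-0.177, 0.6916, 0.0121], 'finger_gap': 0.016}
[[-0.329  0.749  0.575]
 [ 0.937  0.334  0.1  ]
 [-0.117  0.572 -0.812]]
lip [ 0.53680234 -0.19689466  0.19626415]
```

View pics/w10.png

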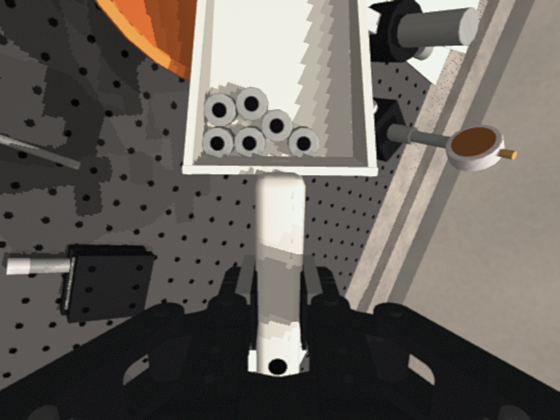

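View pics/s10c.png

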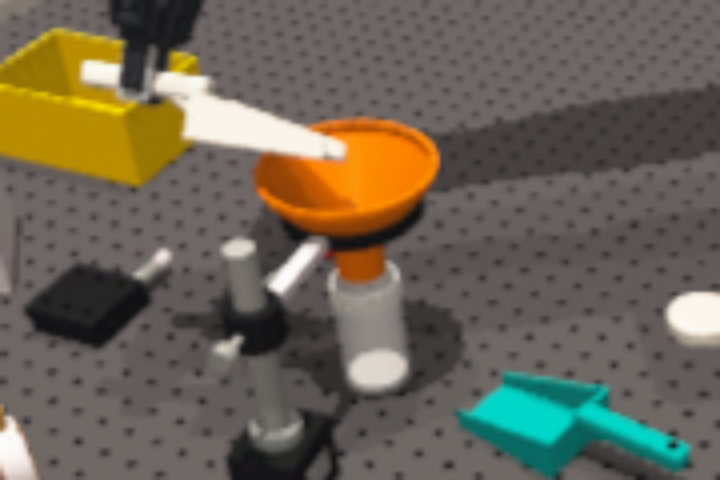

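```bash
python3 -m creep '{"hand":[0,0,0,0,0],"delta_pos":[[0.0002,0.0086,0],[0.0002,0.0086,0],[0.0002,0.0086,0],[0.0002,0.0086,0],[0.0002,0.0086,0]],"turn":[-0.6,-0.6,-0.6,-0.6,-0.6]}';python3 -m creep '{"hand":[0,0,0,0,0],"delta_pos":[[0.0002,0.0086,0],[0.0002,0.0086,0],[0.0002,0.0086,0],[0.0002,0.0086,0],[0,0,0]],"turn":[-0.6,-0.6,-0.6,-0.6,0]}'
python3 - <<'E'
from h import *
s=st(); M=Rq(s['orientation']); print(M.round(3))
l=np.array([.132,0,.023]); print('lip',np.array(s['tcp_pos'])+M@l)
cam('wrist','w11.png'); cam('scene','s11.png')
im=cv2.imread('pics/s11.png')[130:250,120:300]; cv2.imwrite('pics/s11c.png',cv2.resize(im,None,fx=4,fy=4))
E
```

```text
clock: 29.05
tcp_pos: [0.5926, -0.3088, 0.2536]
orientation: [0.249, 0.426, 0.85, 0.182]
wrist_force: [0.3, 0.4, -1.9]
finger_gap: 0.0161
clock: 29.47
tcp_pos: [0.609, -0.2904, 0.2679]
orientation: [0.267, 0.335, 0.89, 0.155]
wrist_force: [-0.4, -0.2, -1.6]
finger_gap: 0.0163
{'clock': 29.4667, 'joint_pos': [-0.7723, 0.166, -0.2472, 0.7521, 0.4935, 0.0507], 'tcp_pos': [0.609, -0.2904, 0.2679], 'orientation': [0.2671, 0.3349, 0.8902, 0.1549], 'wrist_force': [-0.4226, -0.1606, -1.6181], 'ft_torque': [-0.1876, 0.6636, 0.0202], 'finger_gap': 0.0163}
[[-0.633  0.513  0.579]
 [ 0.679  0.728  0.097]
 [-0.372  0.455 -0.809]]
lip [ 0.53882049 -0.19854065  0.20019703]
```

View pics/w11.png

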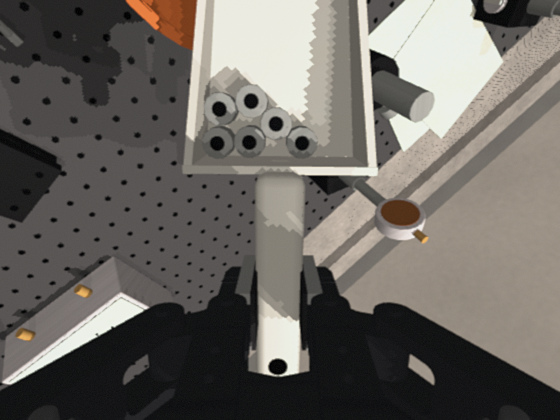

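View pics/s11c.png

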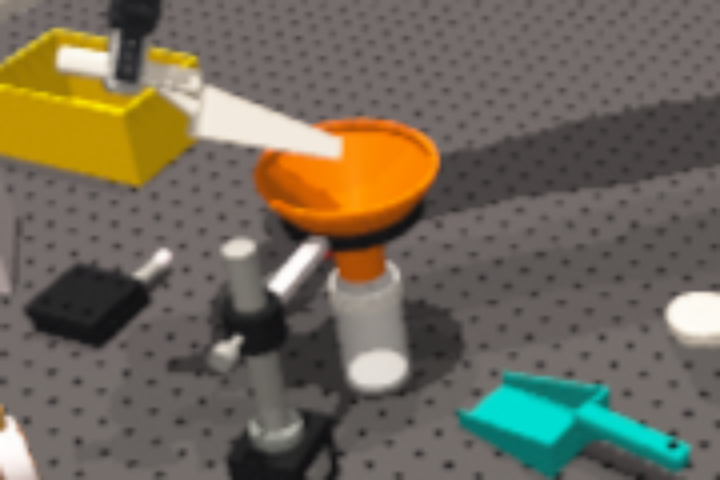

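```bash
python3 -m creep '{"hand":[0,0,0,0,0],"delta_pos":[[0.0002,0.0086,0],[0.0002,0.0086,0],[0.0002,0.0086,0],[0.0002,0.0086,0],[0.0002,0.0086,0]],"turn":[-0.6,-0.6,-0.6,-0.6,-0.6]}';python3 -m creep '{"hand":[0,0,0,0,0],"delta_pos":[[0.0002,0.0086,0],[0.0002,0.0086,0],[0.0002,0.0086,0],[0.0002,0.0086,0],[0,0,0]],"turn":[-0.6,-0.6,-0.6,-0.6,0]}'
python3 - <<'E'
from h import *
s=st(); M=Rq(s['orientation']); print(M.round(3))
l=np.array([.132,0,.023]); print('lip',np.array(s['tcp_pos'])+M@l)
cam('wrist','w12.png'); cam('scene','s12.png')
im=cv2.imread('pics/s12.png')[130:250,120:300]; cv2.imwrite('pics/s12c.png',cv2.resize(im,None,fx=4,fy=4))
E
```

```text
clock: 29.98
tcp_pos: [0.623, -0.2634, 0.2804]
orientation: [0.284, 0.217, 0.926, 0.119]
wrist_force: [0.6, -0.2, -1.1]
finger_gap: 0.016
clock: 30.4
tcp_pos: [0.6301, -0.2372, 0.2889]
orientation: [0.295, 0.119, 0.944, 0.089]
wrist_force: [0.3, -0.6, -2.1]
finger_gap: 0.0159
{'clock': 30.4, 'joint_pos': [-0.6711, 0.1254, -0.2491, 0.7451, 0.4512, -0.3159], 'tcp_pos': [0.6301, -0.2372, 0.2889], 'orientation': [0.2952, 0.1186, 0.9439, 0.0888], 'wrist_force': [0.2652, -0.6485, -2.0571], 'ft_torque': [-0.1041, 0.6635, 0.0059], 'finger_gap': 0.0159}
[[-0.798  0.171  0.578]
 [ 0.276  0.956  0.098]
 [-0.536  0.238 -0.81 ]]
lip [ 0.53817493 -0.19844992  0.1994438 ]
```

View pics/w12.png

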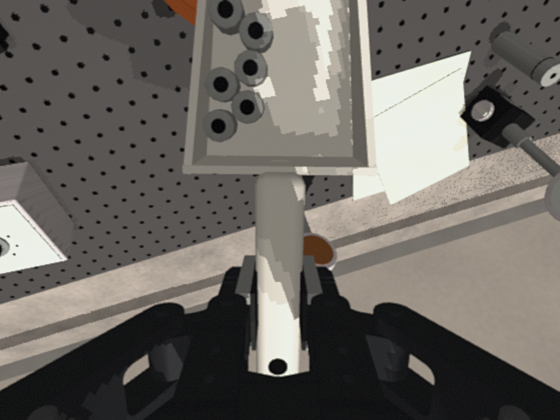

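View pics/s12c.png

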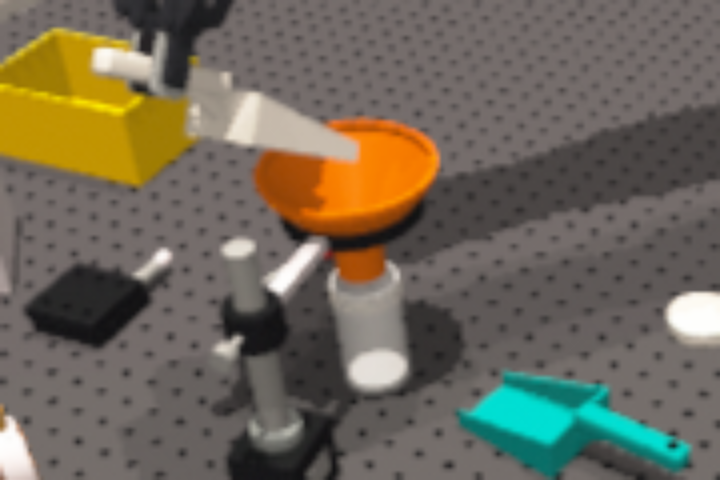

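```bash
python3 -m creep '{"hand":[0,0,0,0,0],"delta_pos":[[0,0,0],[0.0002,0.0086,0],[0.0002,0.0086,0],[0.0002,0.0086,0],[0.0002,0.0086,0]],"turn":[0,-0.6,-0.6,-0.6,-0.6]}'
python3 - <<'E'
from h import *
s=st(); M=Rq(s['orientation']); print(M.round(3))
l=np.array([.132,0,.023]); print('lip',np.array(s['tcp_pos'])+M@l)
cam('wrist','w13.png'); cam('scene','s13.png')
im=cv2.imread('pics/s13.png')[130:250,120:300]; im=cv2.resize(im,None,fx=3,fy=3); a=cv2.imread('pics/w13.png')[0:360:,100:]
cv2.imwrite('pics/c13.png',np.hstack([im,a[:,:][:360,:250]]) )
E
```

```text
clock: 30.92
tcp_pos: [0.6327, -0.2114, 0.2936]
orientation: [0.303, 0.019, 0.951, 0.057]
wrist_force: [0.3, -1.0, -2.0]
finger_gap: 0.0158
{'clock': 30.9167, 'joint_pos': [-0.6283, 0.0998, -0.2695, 0.7318, 0.4312, -0.4829], 'tcp_pos': [0.6327, -0.2114, 0.2936], 'orientation': [0.3029, 0.0193, 0.9511, 0.0569], 'wrist_force': [0.2705, -0.9913, -1.9601], 'ft_torque': [-0.1294, 0.6176, 0.0335], 'finger_gap': 0.0158}
[[-0.816  0.002  0.578]
 [ 0.071  0.993  0.096]
 [-0.574  0.12  -0.81 ]]
lip [ 0.53831748 -0.19973985  0.19920295]
```

View pics/c13.png

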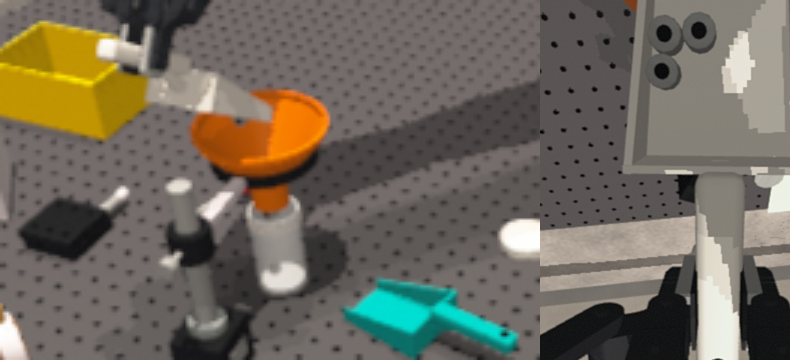

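Three spacers are still visible in the pan (wrist crop ~(660,35)), sliding toward the lip. I'll keep going.

```bash
python3 -m creep '{"hand":[0,0,0,0,0],"delta_pos":[[0.0002,0.0086,0],[0.0002,0.0086,0],[0,0,0],[0,0,0],[0,0,0]],"turn":[-0.6,-0.6,0,0,0]}';python3 -m creep '{"hand":[0,0,0,0,0],"delta_pos":[[0,0,0],[0,0,0],[0,0,0],[0,0,0],[0,0,0]],"turn":[0,0,0,0,0]}'
python3 - <<'E'
from h import *
s=st(); 
cam('wrist','w14.png'); cam('scene','s14.png'); cam('top','t14.png')
im=cv2.imread('pics/s14.png')[130:250,120:300]; im=cv2.resize(im,None,fx=3,fy=3); a=cv2.imread('pics/w14.png')[0:360:,100:]
cv2.imwrite('pics/c14.png',np.hstack([im,a[:,:][:360,:250]]) )
E
```

```text
clock: 31.43
tcp_pos: [0.6323, -0.1978, 0.295]
orientation: [0.305, -0.029, 0.951, 0.041]
wrist_force: [0.2, 0.1, 0.8]
finger_gap: 0.0159
clock: 31.85
tcp_pos: [0.6323, -0.1973, 0.295]
orientation: [0.305, -0.03, 0.951, 0.041]
wrist_force: [0.1, 0.5, -0.3]
finger_gap: 0.0158
{'clock': 31.85, 'joint_pos': [-0.6067, 0.0847, -0.2843, 0.7234, 0.4217, -0.5659], 'tcp_pos': [0.6323, -0.1973, 0.295], 'orientation': [0.3055, -0.0302, 0.9508, 0.0412], 'wrist_force': [0.117, 0.5232, -0.2868], 'ft_torque': [-0.1433, 0.6302, -0.0282], 'finger_gap': 0.0158}
```

View pics/c14.png

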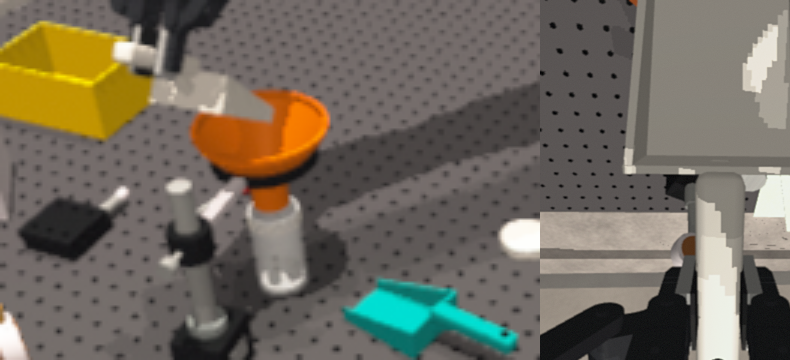

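```bash
python3 -m creep '{"hand":[0,0,0,0,0],"delta_pos":[[-0.015,0.002,-0.02],[-0.029,0.0035,-0.0405],[-0.029,0.0035,-0.0405],[-0.029,0.0035,-0.0405],[0,0,0]],"turn":[0,0,0,0,0]}'
python3 - <<'E'
from h import *
s=st(); print(Rq(s['orientation']).round(3))
cam('wrist','w15.png'); c=cam('scene','s15.png'); cam('top','t15.png')
for i in range(1,7): pass
im=cv2.imread('pics/s15.png')[130:230,150:270]; im=cv2.resize(im,None,fx=4,fy=4); a=cv2.imread('pics/t15.png')[160:260,320:420]
cv2.imwrite('pics/c15.png',np.hstack([im,cv2.resize(a,(320,400))[:400]]) )
for cn in ['scene','top']: print(cn,[(round(d['score'],2),np.round(d['location'])) for d in env.find_in(cn,'spacer1_center')])
E
```

```text
clock: 32.42
tcp_pos: [0.6346, -0.1966, 0.4469]
orientation: [0.312, -0.032, 0.949, 0.037]
wrist_force: [1.4, -0.6, 1.2]
finger_gap: 0.0159
{'clock': 32.4167, 'joint_pos': [-0.6038, 0.0608, 0.0512, 1.0648, 0.4219, -0.5635], 'tcp_pos': [0.6346, -0.1966, 0.4469], 'orientation': [0.3123, -0.0324, 0.9487, 0.037], 'wrist_force': [1.4088, -0.6375, 1.2012], 'ft_torque': [-0.181, 0.4765, -0.0523], 'finger_gap': 0.0159}
[[-0.803 -0.084  0.59 ]
 [-0.038  0.995  0.09 ]
 [-0.595  0.05  -0.802]]
scene []
top []
```

View pics/c15.png

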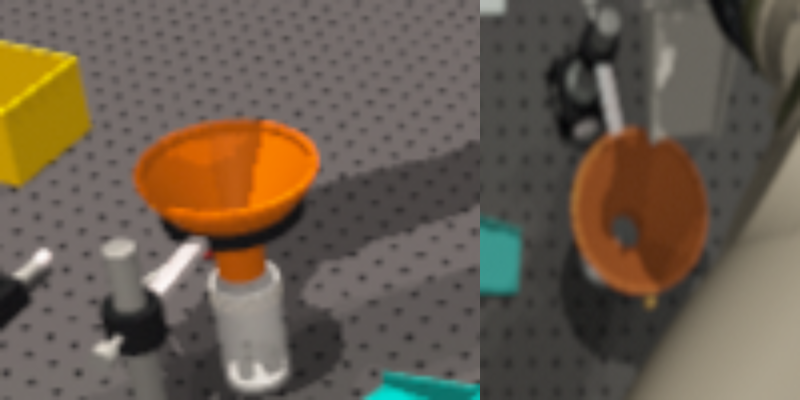

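View pics/w15.png

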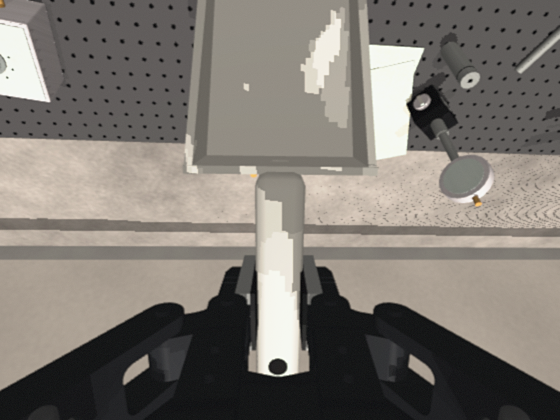

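Run:
```python
from h import *
s=env.get_state();M=Rq(s['orientation']);l=np.array([.132,0,.023])
A=np.array([.490,.245,.03])-M@l; B=np.array([.490,.245,.008])-M@l
print(M@l)
plan(A+[0,0,.08],A,B,B+[.025,0,-.03],B+[.044,0,-.070])
```

```text
[-0.09410687 -0.0018819  -0.09535908]
to [0.5841 0.2469 0.2054] rows 13 delta [0.0151, 0.0413, 0.0193] | for 5n rows: 15 [0.0131, 0.0358, 0.0167]
to [0.5841 0.2469 0.1254] rows 3 delta [0.0194, -0.0021, 0.0271] | for 5n rows: 5 [0.0116, -0.0012, 0.0162]
to [0.5841 0.2469 0.1034] rows 1 delta [0.016, -0.0017, 0.0223] | for 5n rows: 5 [0.0032, -0.0003, 0.0045]
to [0.6091 0.2469 0.0734] rows 1 delta [-0.0036, -0.0049, 0.0484] | for 5n rows: 5 [-0.0007, -0.001, 0.0097]
to [0.6281 0.2469 0.0334] rows 2 delta [0.0049, -0.0025, 0.0271] | for 5n rows: 5 [0.0019, -0.001, 0.0109]
```

```bash
python3 -m creep '{"hand":[0,0,0,0,0],"delta_pos":[[0.0131,0.0358,0.0167],[0.0131,0.0358,0.0167],[0.0131,0.0358,0.0167],[0.0131,0.0358,0.0167],[0.0131,0.0358,0.0167]],"turn":[0,0,0,0,0]}';python3 -m creep '{"hand":[0,0,0,0,0],"delta_pos":[[0.0131,0.0358,0.0167],[0.0131,0.0358,0.0167],[0.0131,0.0358,0.0167],[0.0131,0.0358,0.0167],[0.0131,0.0358,0.0167]],"turn":[0,0,0,0,0]}';python3 -m creep '{"hand":[0,0,0,0,0],"delta_pos":[[0.0131,0.0358,0.0167],[0.0131,0.0358,0.0167],[0.0131,0.0358,0.0167],[0.0131,0.0358,0.0167],[0.0131,0.0358,0.0167]],"turn":[0,0,0,0,0]}';python3 -m creep '{"hand":[0,0,0,0,0],"delta_pos":[[0.0116,-0.0012,0.0162],[0.0116,-0.0012,0.0162],[0.0116,-0.0012,0.0162],[0.0116,-0.0012,0.0162],[0.0116,-0.0012,0.0162]],"turn":[0,0,0,0,0]}'
python3 - <<'E'
from h import *
s=st()
cam('scene','s16.png')
im=cv2.imread('pics/s16.png'); a=cv2.resize(im[200:320,270:430],None,fx=2.5,fy=2.5); b=cv2.resize(im[160:240,180:245],None,fx=3.75,fy=3.75)
cv2.imwrite('pics/c16.png',np.hstack([a,b]))
E
```

```text
clock: 33.08
tcp_pos: [0.615, -0.0469, 0.3553]
orientation: [0.304, -0.03, 0.951, 0.042]
wrist_force: [0.2, 0.5, -1.2]
finger_gap: 0.0159
clock: 33.5
tcp_pos: [0.5987, 0.1003, 0.2795]
orientation: [0.304, -0.03, 0.951, 0.041]
wrist_force: [1.2, -0.6, -0.9]
finger_gap: 0.0161
clock: 33.92
tcp_pos: [0.5828, 0.2471, 0.2034]
orientation: [0.304, -0.031, 0.951, 0.041]
wrist_force: [-0.0, -0.4, -0.3]
finger_gap: 0.0162
clock: 34.33
tcp_pos: [0.583, 0.2458, 0.1235]
orientation: [0.304, -0.031, 0.951, 0.041]
wrist_force: [0.1, -0.3, -1.1]
finger_gap: 0.0161
{'clock': 34.3333, 'joint_pos': [0.3109, 0.14, -0.7187, 0.0944, -0.0843, 0.2194], 'tcp_pos': [0.583, 0.2458, 0.1235], 'orientation': [0.3036, -0.0307, 0.9514, 0.0409], 'wrist_force': [0.1416, -0.3169, -1.0702], 'ft_torque': [-0.1877, 0.6347, -0.0106], 'finger_gap': 0.0161}
```

View pics/c16.png

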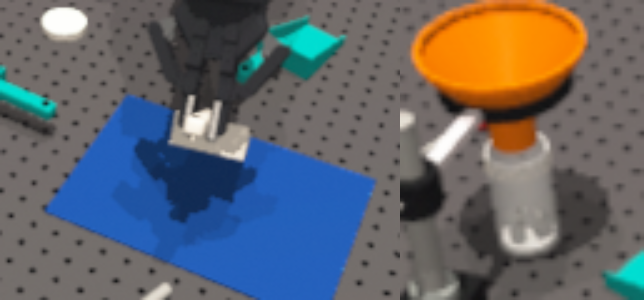

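```bash
python3 -m creep '{"hand":[0,0,0,0,0],"delta_pos":[[0.003,-0.0003,0.0043],[0.003,-0.0003,0.0043],[0.003,-0.0003,0.0043],[0.003,-0.0003,0.0043],[0,0,0]],"turn":[0,0,0,0,0]}' 20; python3 -m creep '{"hand":[0,0,0,0,0],"delta_pos":[[-0.0007,-0.001,0.0097],[-0.0007,-0.001,0.0097],[-0.0007,-0.001,0.0097],[-0.0007,-0.001,0.0097],[-0.0007,-0.001,0.0097]],"turn":[0,0,0,0,0]}' ;  python3 - <<'E'
from h import *
s=st()
cam('scene','s17.png')
im=cv2.imread('pics/s17.png'); a=cv2.resize(im[200:320,270:430],None,fx=4,fy=4)
cv2.imwrite('pics/c17.png',a)
E
```

```text
clock: 34.8
tcp_pos: [0.5852, 0.246, 0.1095]
orientation: [0.305, -0.03, 0.951, 0.041]
wrist_force: [-0.3, 0.4, -0.9]
finger_gap: 0.016
clock: 35.22
tcp_pos: [0.6135, 0.2472, 0.0823]
orientation: [0.308, -0.03, 0.95, 0.043]
wrist_force: [1.1, 1.8, 5.1]
finger_gap: 0.0158
{'clock': 35.2167, 'joint_pos': [0.2943, 0.2516, -0.7181, -0.0278, -0.0741, 0.2067], 'tcp_pos': [0.6135, 0.2472, 0.0823], 'orientation': [0.3082, -0.0302, 0.9499, 0.0425], 'wrist_force': [1.1318, 1.8336, 5.0841], 'ft_torque': [0.3423, 0.0968, -0.0164], 'finger_gap': 0.0158}
```

View pics/c17.png

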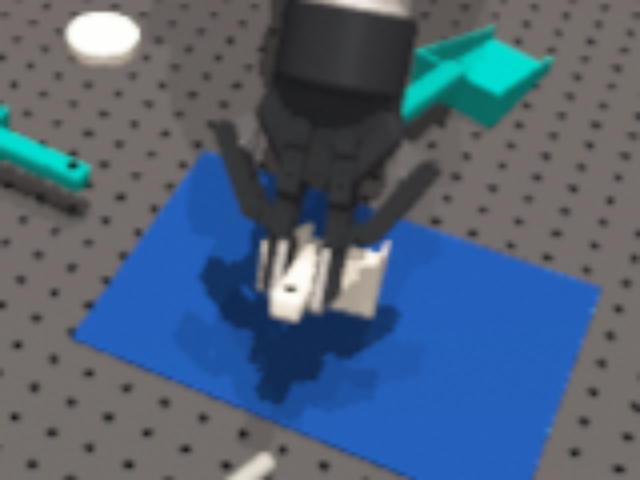

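```bash
python3 -m creep '{"hand":[0,0,0,0,0],"delta_pos":[[0.0038,-0.0009,0.0118],[0.0038,-0.0009,0.0118],[0.0038,-0.0009,0.0118],[0.0038,-0.0009,0.0118],[0.0038,-0.0009,0.0118]],"turn":[0,0,0,0,0]}' ;  python3 - <<'E'
from h import *
s=st()
cam('scene','s18.png')
im=cv2.imread('pics/s18.png'); a=cv2.resize(im[200:320,270:430],None,fx=4,fy=4)
cv2.imwrite('pics/c18.png',a)
E
```

```text
clock: 35.68
tcp_pos: [0.6289, 0.2477, 0.0351]
orientation: [0.309, -0.03, 0.95, 0.042]
wrist_force: [-5.1, 3.7, 17.1]
finger_gap: 0.016
{'clock': 35.6833, 'joint_pos': [0.2866, 0.3578, -0.7312, -0.1482, -0.0699, 0.2], 'tcp_pos': [0.6289, 0.2477, 0.0351], 'orientation': [0.3085, -0.0303, 0.9498, 0.0423], 'wrist_force': [-5.0882, 3.7339, 17.1221], 'ft_torque': [0.2312, 0.6256, 0.1267], 'finger_gap': 0.016}
```

View pics/c18.png

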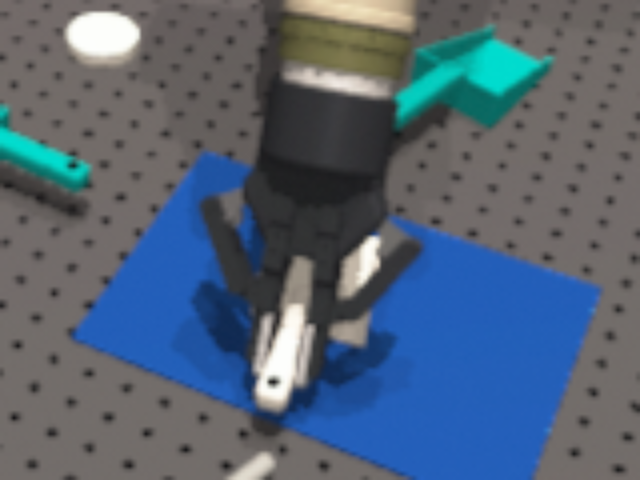

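```bash
python3 -m creep '{"hand":[25,35,45,50,50],"delta_pos":[[0,0,0],[0,0,0],[0,0,0],[0,0,0],[0,0,0]],"turn":[0,0,0,0,0]}'; python3 -m creep '{"hand":[50,50,50,50,50],"delta_pos":[[-0.008,0.0006,-0.01],[-0.015,0.001,-0.02],[-0.0298,0.002,-0.04],[-0.0298,0.002,-0.04],[-0.0298,0.002,-0.04]],"turn":[0,0,0,0,0]}';python3 -m creep '{"hand":[50,50,50,50,50],"delta_pos":[[-0.0298,0.002,-0.04],[-0.0298,0.002,-0.04],[-0.0298,0.002,-0.04],[0,0,0],[0,0,0]],"turn":[0,0,0,0,0]}';  python3 - <<'E'
from h import *
s=st(); print(Rq(s['orientation']).round(2))
c=cam('scene','s19.png')
im=cv2.imread('pics/s19.png'); a=cv2.resize(im[200:320,270:430],None,fx=3,fy=3); b=cv2.resize(im[160:240,180:245],None,fx=4.5,fy=4.5)
cv2.imwrite('pics/c19.png',np.hstack([a,b]))
c=cam('top','t19.png')
rr,kk=np.mgrid[0:420,0:560]; d=c['depth']
P=(np.stack([(kk-c['cx'])/c['fx'],(rr-c['cy'])/c['fy'],np.ones_like(d)],-1)*d[...,None])@Rq(c['orientation']).T+np.array(c['origin'])
hsv=cv2.cvtColor(c['pixels'],cv2.COLOR_RGB2HSV)
sc=(hsv[...,1]<60)&(hsv[...,2]>110)&(P[...,0]>.45)&(P[...,0]<.72)&(P[...,1]>.15)&(P[...,1]<.35)&(P[...,2]>.002)&(P[...,2]<.08)
a=P[sc]
for x0 in np.arange(.46,.72,.02):
    b=a[(a[:,0]>=x0)&(a[:,0]<x0+.02)]
    if len(b)>3: print('%.2f %d ymin %.3f ymax %.3f zmed %.3f zmax %.3f'%(x0,len(b),b[:,1].min(),b[:,1].max(),np.median(b[:,2]),b[:,2].max()))
E
```

```text
clock: 36.15
tcp_pos: [0.6255, 0.2464, 0.0324]
orientation: [0.305, -0.03, 0.951, 0.041]
wrist_force: [0.2, 0.4, 0.9]
finger_gap: 0.0504
clock: 36.57
tcp_pos: [0.6278, 0.2435, 0.1835]
orientation: [0.305, -0.03, 0.951, 0.041]
wrist_force: [2.2, 1.0, -0.3]
finger_gap: 0.0501
clock: 36.98
tcp_pos: [0.6326, 0.2421, 0.3077]
orientation: [0.309, -0.03, 0.95, 0.042]
wrist_force: [-0.0, 0.7, -0.5]
finger_gap: 0.05
{'clock': 36.9833, 'joint_pos': [0.2744, 0.0376, -0.3353, 0.5658, -0.0637, 0.1901], 'tcp_pos': [0.6326, 0.2421, 0.3077], 'orientation': [0.3093, -0.0302, 0.9496, 0.0421], 'wrist_force': [-0.0268, 0.6628, -0.5181], 'ft_torque': [-0.1047, 0.5468, -0.0202], 'finger_gap': 0.05}
[[-0.81 -0.08  0.58]
 [-0.03  0.99  0.1 ]
 [-0.59  0.06 -0.81]]
0.54 14 ymin 0.209 ymax 0.222 zmed 0.009 zmax 0.033
0.56 24 ymin 0.209 ymax 0.222 zmed 0.020 zmax 0.036
```

View pics/c19.png

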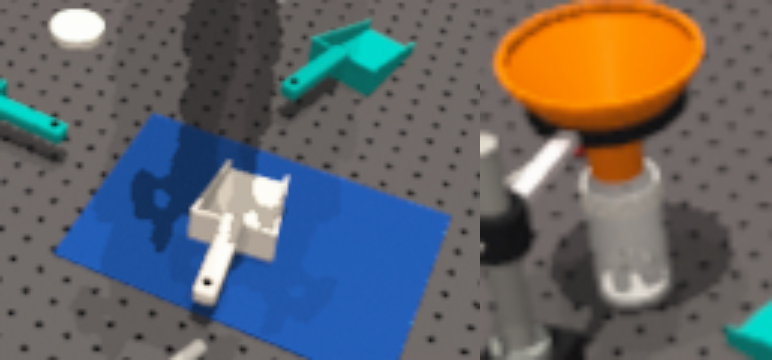

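View pics/t19.png

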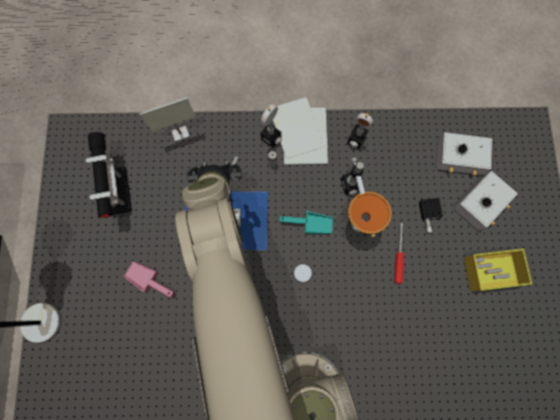

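Run:
```python
from h import *
plan((.33,-.20,.30))
```

```text
to [ 0.33 -0.2   0.3 ] rows 14 delta [0.0231, -0.037, -0.0192] | for 5n rows: 15 [0.0216, -0.0345, -0.0179]
```

```bash
python3 -m creep '{"hand":[50,50,50,50,50],"delta_pos":[[0.0216,-0.0345,-0.0179],[0.0216,-0.0345,-0.0179],[0.0216,-0.0345,-0.0179],[0.0216,-0.0345,-0.0179],[0.0216,-0.0345,-0.0179]],"turn":[0,0,0,0,0]}';python3 -m creep '{"hand":[50,50,50,50,50],"delta_pos":[[0.0216,-0.0345,-0.0179],[0.0216,-0.0345,-0.0179],[0.0216,-0.0345,-0.0179],[0.0216,-0.0345,-0.0179],[0.0216,-0.0345,-0.0179]],"turn":[0,0,0,0,0]}';python3 -m creep '{"hand":[50,50,50,50,50],"delta_pos":[[0.0216,-0.0345,-0.0179],[0.0216,-0.0345,-0.0179],[0.0216,-0.0345,-0.0179],[0.0216,-0.0345,-0.0179],[0.0216,-0.0345,-0.0179]],"turn":[0,0,0,0,0]}'
python3 - <<'E'
from h import *
s=st(); c=cam('wrist','w20.png')
print([(round(d['score'],2),np.round(d['location'])) for d in env.find_in('wrist','spacer1_center')])
print(np.round(proj(c,(.522,-.193,.02))),c['origin'])
c=cam('top','t20.png')
rr,kk=np.mgrid[0:420,0:560]; d=c['depth']
P=(np.stack([(kk-c['cx'])/c['fx'],(rr-c['cy'])/c['fy'],np.ones_like(d)],-1)*d[...,None])@Rq(c['orientation']).T+np.array(c['origin'])
hsv=cv2.cvtColor(c['pixels'],cv2.COLOR_RGB2HSV)
sc=(hsv[...,1]<60)&(hsv[...,2]>110)&(P[...,0]>.45)&(P[...,0]<.69)&(P[...,1]>.15)&(P[...,1]<.35)&(P[...,2]>.002)&(P[...,2]<.08)
a=P[sc]
for x0 in np.arange(.46,.70,.02):
    b=a[(a[:,0]>=x0)&(a[:,0]<x0+.02)]
    if len(b)>3: print('%.2f %d ymin %.3f ymax %.3f zmed %.3f zmax %.3f'%(x0,len(b),b[:,1].min(),b[:,1].max(),np.median(b[:,2]),b[:,2].max()))
E
```

```text
clock: 37.5
tcp_pos: [0.5283, 0.094, 0.2983]
orientation: [0.303, -0.031, 0.952, 0.041]
wrist_force: [0.1, -0.7, 0.1]
finger_gap: 0.0501
clock: 37.92
tcp_pos: [0.4285, -0.0522, 0.2987]
orientation: [0.304, -0.031, 0.951, 0.042]
wrist_force: [0.9, -1.2, -0.0]
finger_gap: 0.0501
clock: 38.33
tcp_pos: [0.3289, -0.1996, 0.2989]
orientation: [0.305, -0.03, 0.951, 0.042]
wrist_force: [1.1, -0.1, -0.3]
finger_gap: 0.0498
{'clock': 38.3333, 'joint_pos': [-1.2446, -0.3089, -0.576, 1.1905, 0.618, -1.2706], 'tcp_pos': [0.3289, -0.1996, 0.2989], 'orientation': [0.3054, -0.0296, 0.9508, 0.0423], 'wrist_force': [1.1046, -0.1103, -0.3298], 'ft_torque': [-0.1441, 0.5127, -0.019], 'finger_gap': 0.0498}
[]
[163. 258.] [ 0.19810854 -0.21479898  0.36607595]
0.48 96 ymin 0.210 ymax 0.272 zmed 0.007 zmax 0.020
0.50 108 ymin 0.210 ymax 0.274 zmed 0.008 zmax 0.026
0.52 110 ymin 0.209 ymax 0.279 zmed 0.007 zmax 0.033
0.54 116 ymin 0.209 ymax 0.283 zmed 0.007 zmax 0.034
0.56 126 ymin 0.209 ymax 0.287 zmed 0.021 zmax 0.049
0.58 39 ymin 0.233 ymax 0.255 zmed 0.043 zmax 0.049
0.60 37 ymin 0.238 ymax 0.263 zmed 0.043 zmax 0.049
0.62 34 ymin 0.241 ymax 0.264 zmed 0.043 zmax 0.048
0.64 32 ymin 0.241 ymax 0.268 zmed 0.043 zmax 0.051
0.66 6 ymin 0.253 ymax 0.264 zmed 0.011 zmax 0.014
0.68 9 ymin 0.250 ymax 0.260 zmed 0.012 zmax 0.016
```

View pics/w20.png

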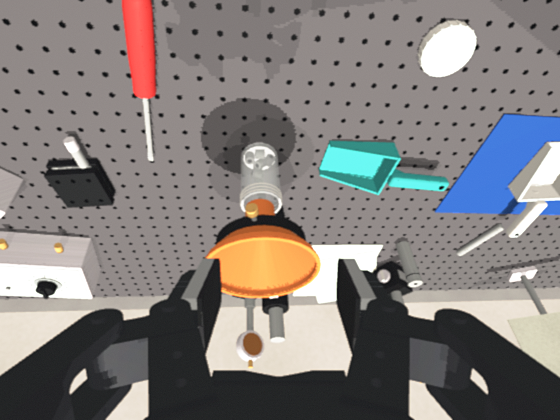

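Run:
```python
import cv2
im=cv2.imread('pics/w20.png')[130:220,215:305]; cv2.imwrite('pics/c20.png',cv2.resize(im,(600,600),interpolation=cv2.INTER_CUBIC))
```

```text
(no output)
```

View pics/c20.png

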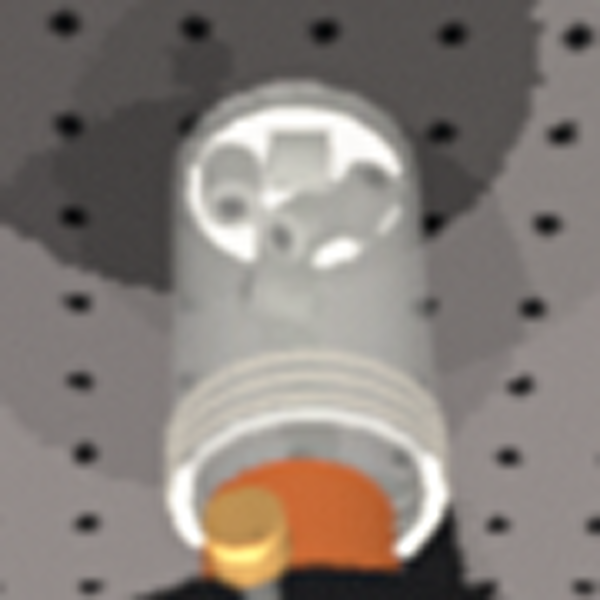

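Run:
```python
from h import *
plan((.46,-.208,.36),(.33,-.10,.25))
```

```text
to [ 0.46  -0.208  0.36 ] rows 4 delta [-0.0445, -0.0037, 0.0079] | for 5n rows: 5 [-0.0356, -0.0029, 0.0063]
to [ 0.33 -0.1   0.25] rows 6 delta [0.0348, 0.0229, 0.0051] | for 5n rows: 10 [0.0209, 0.0137, 0.0031]
```

View pics/t20.png

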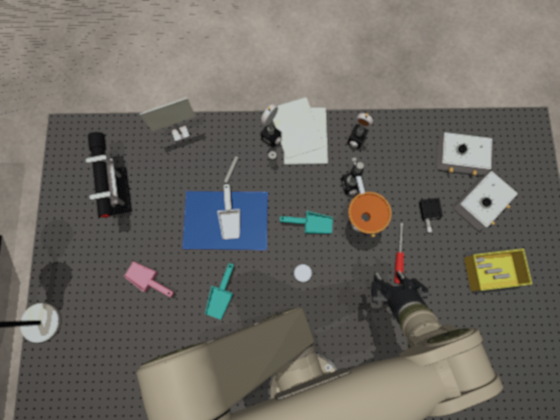

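The top view shows the scoop empty on the mat at (229,222), everything else is in place, and I can't see any stray spacers. Next I'll look into the funnel.

```bash
python3 -m creep '{"hand":[50,50,50,50,50],"delta_pos":[[-0.0356,-0.0029,0.0063],[-0.0356,-0.0029,0.0063],[-0.0356,-0.0029,0.0063],[-0.0356,-0.0029,0.0063],[-0.0356,-0.0029,0.0063]],"turn":[0,0,0,0,0]}'
python3 - <<'E'
from h import *
cam('wrist','w21.png')
E
python3 -m creep '{"hand":[50,50,50,50,50],"delta_pos":[[0.0348,0.0229,0.0051],[0.0348,0.0229,0.0051],[0.0348,0.0229,0.0051],[0.0348,0.0229,0.0051],[0.0348,0.0229,0.0051]],"turn":[0,0,0,0,0]}'; python3 -m creep '{"hand":[50,50,50,50,50],"delta_pos":[[0.0348,0.0229,0.0051],[0,0,0],[0,0,0],[0,0,0],[0,0,0]],"turn":[0,0,0,0,0]}'
python3 - <<'E'
from h import *
st(); c=cam('wrist','w22.png')
r,k=map(int,proj(c,(.522,-.193,.03))); print(r,k)
im=cv2.imread('pics/w22.png')[max(0,r-45):r+45,max(0,k-45):k+45]; cv2.imwrite('pics/c22.png',cv2.resize(im,(560,560),interpolation=cv2.INTER_CUBIC))
E
```

```text
clock: 38.9
tcp_pos: [0.4633, -0.201, 0.3614]
orientation: [0.305, -0.031, 0.951, 0.043]
wrist_force: [-0.0, 0.0, 0.4]
finger_gap: 0.0503
clock: 39.37
tcp_pos: [0.352, -0.1117, 0.2675]
orientation: [0.305, -0.032, 0.951, 0.043]
wrist_force: [-1.1, 0.4, 0.1]
finger_gap: 0.0501
clock: 39.78
tcp_pos: [0.332, -0.0978, 0.2523]
orientation: [0.306, -0.031, 0.951, 0.041]
wrist_force: [0.7, 0.2, -0.6]
finger_gap: 0.0502
{'clock': 39.7833, 'joint_pos': [-1.0493, -0.5067, -0.7968, 1.0333, 0.5828, -1.0409], 'tcp_pos': [0.332, -0.0978, 0.2523], 'orientation': [0.3059, -0.0314, 0.9507, 0.0409], 'wrist_force': [0.6881, 0.2406, -0.5864], 'ft_torque': [-0.1448, 0.5112, -0.0106], 'finger_gap': 0.0502}
191 174
```

View pics/w21.png

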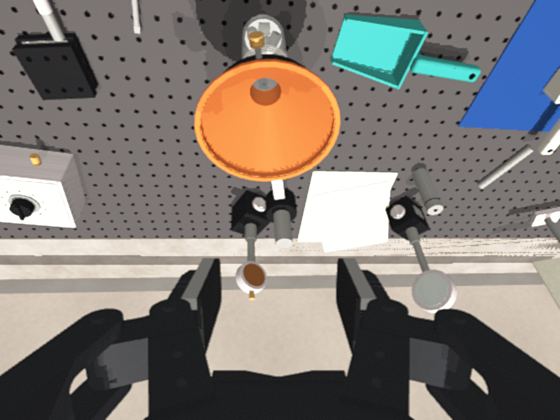

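View pics/c22.png

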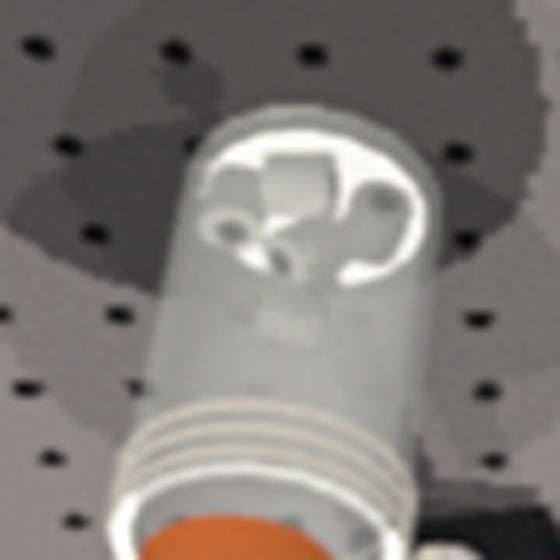

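```bash
python3 -m creep '{"hand":[50,50,50,50,50],"delta_pos":[[0.0127,0.0056,0.0327],[0.0127,0.0056,0.0327],[0.0127,0.0056,0.0327],[0,0,0],[0,0,0]],"turn":[0,0,0,0,0]}'
python3 - <<'E'
from h import *
st(); c=cam('wrist','w23.png')
r,k=map(int,proj(c,(.522,-.193,.03))); print(r,k)
im=cv2.imread('pics/w23.png')[max(0,r-45):r+45,max(0,k-45):k+45]; cv2.imwrite('pics/c23.png',cv2.resize(im,(600,600),interpolation=cv2.INTER_CUBIC))
t=cv2.imread('pics/t20.png')[150:280,310:440]; cv2.imwrite('pics/t20c.png',cv2.resize(t,(600,600),interpolation=cv2.INTER_CUBIC))
E
```

```text
clock: 40.25
tcp_pos: [0.3505, -0.0763, 0.1705]
orientation: [0.305, -0.031, 0.951, 0.043]
wrist_force: [-0.4, -0.0, 0.7]
finger_gap: 0.05
{'clock': 40.25, 'joint_pos': [-0.9082, -0.4598, -0.9919, 0.7112, 0.5428, -0.882], 'tcp_pos': [0.3505, -0.0763, 0.1705], 'orientation': [0.3046, -0.0312, 0.951, 0.0429], 'wrist_force': [-0.3932, -0.0225, 0.7018], 'ft_torque': [-0.1065, 0.5212, -0.0385], 'finger_gap': 0.05}
240 139
```

View pics/c23.png

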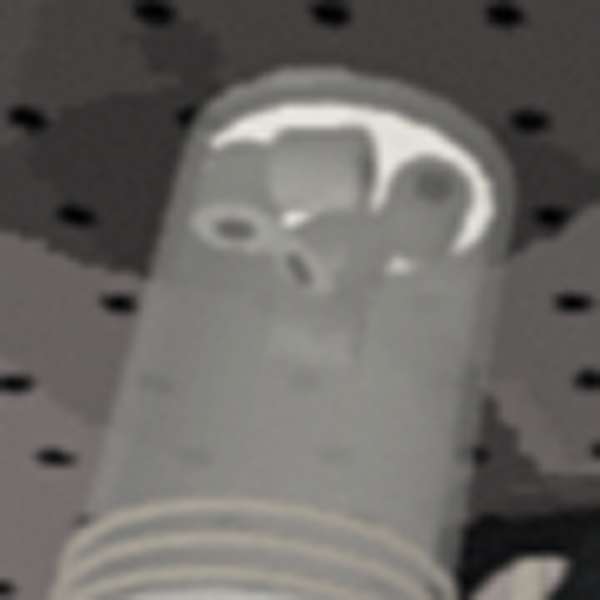

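View pics/t20c.png

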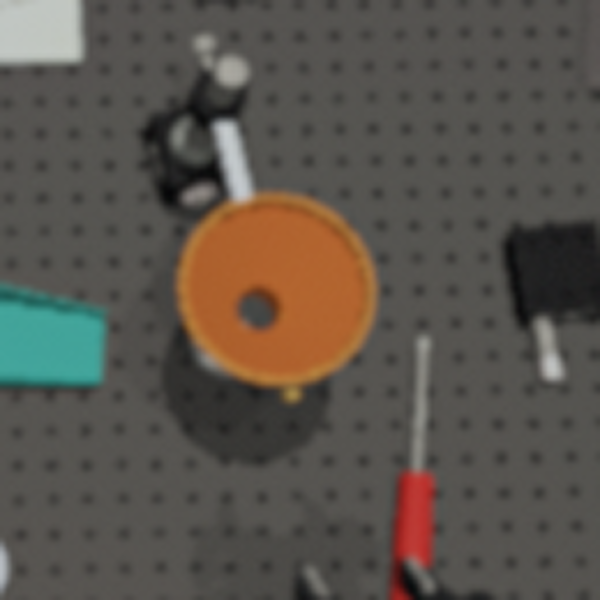

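```bash
python3 -m creep '{"hand":[50,50,50,50,50],"delta_pos":[[0.0014,-0.045,-0.0044],[0.0014,-0.045,-0.0044],[0.0014,-0.045,-0.0044],[0.0014,-0.045,-0.0044],[0.0014,-0.045,-0.0044]],"turn":[0,0,0,0,0]}'
python3 - <<'E'
from h import *
st(); c=cam('wrist','w24.png'); cam('scene','s24.png')
r,k=map(int,proj(c,(.522,-.193,.03))); print(r,k)
im=cv2.imread('pics/w24.png')[max(0,r-45):r+45,max(0,k-45):k+45]; im=cv2.resize(im,(400,400),interpolation=cv2.INTER_CUBIC)
h=cv2.resize(cv2.imread('pics/w21.png')[60:130,230:300],(400,400),interpolation=cv2.INTER_CUBIC); cv2.imwrite('pics/c24.png',np.hstack([im,h]))
a=cv2.imread('pics/scene0.png');b=cv2.imread('pics/s24.png'); d=cv2.absdiff(a,b).max(2); d[:120]=0; cv2.imwrite('pics/d24.png',np.clip(d*4,0,255).astype(np.uint8))
E
```

```text
clock: 40.72
tcp_pos: [0.3511, -0.2635, 0.1738]
orientation: [0.306, -0.03, 0.951, 0.039]
wrist_force: [1.6, -0.2, 0.1]
finger_gap: 0.0501
{'clock': 40.7167, 'joint_pos': [-1.2428, -0.0837, -0.7312, 0.8015, 0.6177, -1.2677], 'tcp_pos': [0.3511, -0.2635, 0.1738], 'orientation': [0.3064, -0.0304, 0.9506, 0.039], 'wrist_force': [1.5754, -0.1716, 0.1254], 'ft_torque': [-0.107, 0.4893, 0.0059], 'finger_gap': 0.0501}
236 323
```

View pics/c24.png

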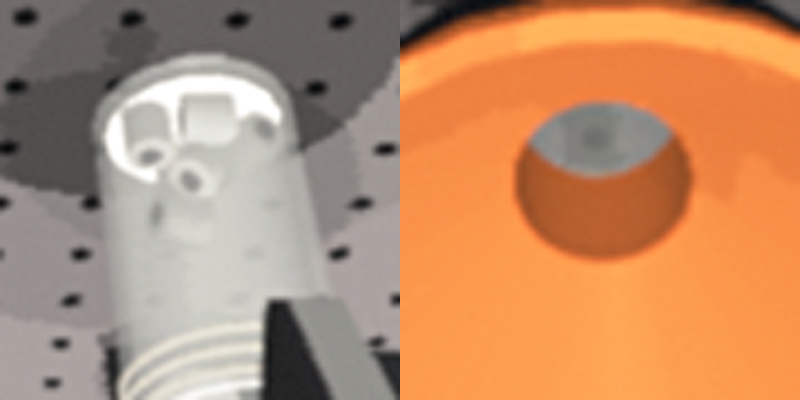

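View pics/d24.png

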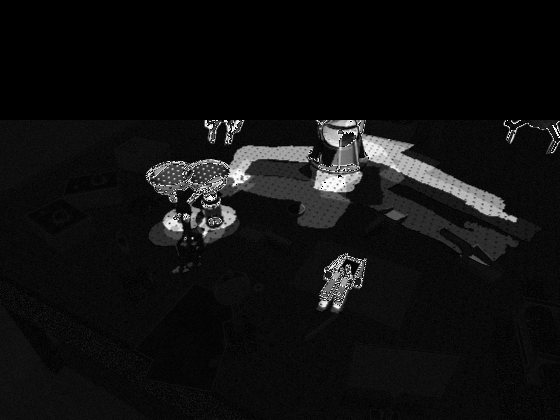

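Run:
```python
from h import *
a=cv2.imread('pics/s24.png')[190:235,190:235]; a=cv2.resize(a,(400,400),interpolation=cv2.INTER_CUBIC)
b=cv2.imread('pics/w24.png')[195:270,285:360]; b=cv2.convertScaleAbs(cv2.resize(b,(400,400),interpolation=cv2.INTER_LANCZOS4),alpha=1.8,beta=-150)
cv2.imwrite('pics/c25.png',np.hstack([a,b]))
```

```text
(no output)
```

View pics/c25.png

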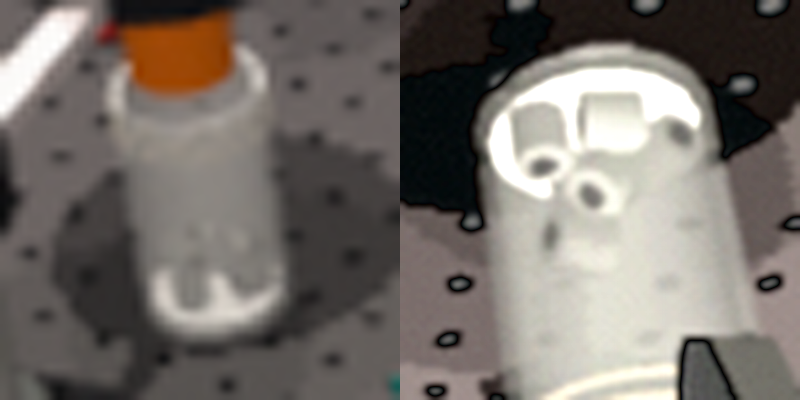

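```bash
python3 -m creep '{"hand":[50,50,50,50,50],"delta_pos":[[-0.02,0,-0.03],[-0.02,0,-0.03],[0,0,0],[0,0,0],[0,0,0]],"turn":[0,0,0,0,0]}'
python3 - <<'E'
from h import *
s=st(); print(np.abs(s['qvel']).max())
print(env.hand_in())
E
```

```text
clock: 41.23
tcp_pos: [0.3492, -0.2631, 0.23]
orientation: [0.306, -0.03, 0.951, 0.04]
wrist_force: [0.4, 0.1, 0.6]
finger_gap: 0.0502
{'clock': 41.2333, 'joint_pos': [-1.2474, -0.1369, -0.6254, 0.9665, 0.6177, -1.2746], 'tcp_pos': [0.3492, -0.2631, 0.23], 'orientation': [0.3058, -0.0305, 0.9508, 0.04], 'wrist_force': [0.4086, 0.0836, 0.5936], 'ft_torque': [-0.088, 0.5727, 0.008], 'finger_gap': 0.0502}
0.03507582680927715
the job is handed in; nothing more can be done
None
```

I swung the funnel over the jar, poured the scoop through it, laid the empty scoop back on the mat and handed the job in at 41.2 s. I could pick out only five of the six spacers in the jar.

**How the pour worked:** the moves offer no direct way to tip the tool. I held the scoop lip-outward and pushed against the arm's reach limit, which tilted the tool about 0.63 rad. I then turned the tool about its own axis over the funnel to bring the lip down.

**Last checks:**
- **Funnel:** the stem looked about 3 mm off the jar's centre in the camera view. Cone and stem looked empty.
- **Scoop:** it lies empty on the mat. The handle height reads level at about 43 mm, so it is flat.
- **Other things:** the jar is upright, and nothing else appears to have moved. I saw no stray spacers, and comparing pictures from before and after showed no new object on the table.
- **Robot:** it was clear of everything at hand-in.

**Unconfirmed or off-plan:**
- **Sixth spacer:** one spacer in the jar sits on a second layer, so the sixth is probably hidden under it. I never saw it directly.
- **Force spike:** the wrist force was about 88 N when the arm reached its limit while carrying the scoop. That is the highest reading I saw, under the 120 N limit.

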